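# Take down a membrane filter holder after filtration

## Robot

A 6-joint arm with a two-finger parallel gripper is mounted at the origin on a cart in front of the work surface, level with it; the furniture and walls round the work are solid. World frame = base frame: x ahead of the robot, y to its left, z up, the work surface at z = 0. Lengths are in m, angles in rad, forces in N, time in s.
With the tool pointing down it reaches from about 0.375 to 0.9 m from the base axis. Payload 3.1 kg.
Tool frame: the origin (TCP) lies at the very end of the fingers, on their centre line; the grasp point (between the pads) lies 19 mm behind it; z points along the fingers, y is the direction in which the jaws open and shut (so a half turn about z gives the same grasp; the last joint's range is limited). The gripper opens to 87 mm and grips with 3 to 60 N. Pads are 19 mm wide; open, the fingers measure 117 mm over their backs; the gripper's body (75 mm by 190 mm) begins 51 mm behind the grasp point.
Start: joints at [-1.411, 0.527, 1.433, -0, 1.181, -0.178], TCP at [0.207, -0.59, 0.223] pointing down, gripper open.
Joint ranges: [-3.08, 3.08], [-0.75, 2.2], [0.22, 2.44], [-1.43, 4.57], [0, 2.65], [-2.85, 2.85]. Speed limits (rad/s): [2.79, 2.79, 3.14, 3.14, 3.14, 3.14].

## Interface

Orientations are given as a unit quaternion [x, y, z, w].
In Python, from rig import robot gives the robot as it stands. The module is installed in compiled form; this text tells all that it offers.
- The arm moves only by the tool carry_out, never from a script. Its argument "series" is a list of rows, each a list of 7 numbers: the shift along the tool's x, y, z in mm, then the turn, a rotation vector about the tool's x, y, z in degrees, then the gripper command: -1 is shut, 1 is fully open, values between are in proportion. In form: [[tx, ty, tz, rx, ry, rz, claw], ...]. A call has 1 to 8 rows; each row is the pose to reach, as a shift and turn from the pose measured when the call began, along the tool's axes at that moment; what a row does not reach only later rows make up. A row lasts 1/8 s, in which the tool goes at most 62.5 mm and 10.7 degrees, less where a joint would pass 70% of its speed; a pose out of reach is approached as far as the arm can. A call with a gripper value outside its range is refused whole. The fingers move at their own pace and stop on an object; "force" is the grip in N (left out, the last holds). Time passes only in rows, so rows that repeat a pose let the fingers close. It gives the time, the measured TCP pose, the force and the opening at its end, in the units of the state.
- robot.get_obs(): the state, without advancing time (a new reading comes with each control period).
- robot.camera(name): name is "scene" or "top" or "wrist"; returns a dict with "pixels" (480x640x3 uint8, red, green, blue), "fx", "fy", "cx", "cy" (pixels), "position" and "attitude" of the camera in the world. Camera axes: x right, y down, z forward; pixel columns grow to the right and rows downward; lengths in m; the calibration is good to about 2 mm. A picture is of the moment at which its call begins. There is no depth.
- robot.hand_in(): hands the job in, once; it reports no verdict.
The state is a dict: "time": time; "q": joint angles; "joint_velocities": joint speeds; "joint_torque": joint torques, N m; "position": TCP position; "tool_rot": TCP orientation; "ft_force": force on the tool from outside, world axes, zero at the start; "moment": the same for the moment, N m; "grip_width": finger opening in m.
Only numpy, scipy, OpenCV 4.12 (cv2) and the standard library are available. Lean on these libraries where they do the work, as an engineer would, in place of code of your own. Each camera call takes 0.05 s, during which the arm holds its last target.

## Task

The filtration is finished: take the filter holder down from the top, one piece after another, each piece kept the way up it stands now. Put the lid in the oblong white dish, stand the funnel over the draining peg, lay the filter cassette in the open round Petri dish (keep it level, the sample is on it), and put the support screen in the square steel soaking tray; each must stand flat on the bottom of its own place. Do not push the small carton or the timer about.

Things in the scene. Friction and masses are not known exactly. Their poses are not given: they have to be found in the camera images.
- lid: Steel lid, top piece of the stacked filter holder. Origin: centre of its underside, z up, about 143 mm over the worktop at the start. Plug 26 mm dia z 0-4 mm, rim 38 mm dia z 4-7 mm, low dome, neck 9 mm dia, knob 15 mm dia z 15-28 mm (grip it). 50 g (all masses vary by -30/+40 percent). Its plug hangs loose in the funnel's mouth.
- funnel: Steel funnel under the lid: straight tube, open right through. Origin: centre of its lower end, z up, about 73 mm over the worktop at the start. Tube 36 mm outside dia z 0-78 mm, bore 31 mm dia, flange 46 mm dia z 4.5-10 mm. 120 g. Its lower end stands loose 4 mm deep in the cassette's recess: lift straight up.
- filter_cassette: White plastic ring with the round paper-like membrane inside, under the funnel. Origin at the centre of its underside, z up. 54 mm outside dia, 16 mm high; membrane 12 mm over the underside, in the floor of the upper recess (42 mm dia, 4 mm deep). 30 g. Lies loose on the support screen; at the start its origin is about 61 mm over the worktop.
- support_screen: Round steel disc, lowest loose piece. Origin: centre of underside, z up, 43 mm over the worktop at the start. Spigot 40 mm dia z 0-5 mm, disc 62 mm dia z 5-18 mm, flush perforated face on top. 120 g. Lies loose on a fixed stand (head 52 mm dia, top 47.5 mm high, spigot 4.5 mm deep in its bore; foot 96 mm dia; side outlet to 64 mm from the axis, up to 38 mm high). All four pieces share one axis.
- draining_peg: Place of the funnel, fixed: white round drip saucer 88 mm dia (floor 4 mm, rim 8 mm over the worktop) with an upright round peg in its middle, 14 mm dia, round top 64 mm over the worktop. Origin on the worktop under the peg's axis, z up. The funnel goes over the peg and stands on the saucer's floor.
- open_dish: Place of the cassette, fixed: open clear round Petri dish, 86 mm outside dia, 82 mm inside, rim 13 mm over the worktop, with a white round pad of 72 mm dia whose top is 4 mm over the worktop. Origin on the worktop under its centre, z up. The cassette lies flat on the pad.
- oblong_dish: Place of the lid, fixed: shallow oblong white ceramic dish, 124 mm long (its x axis) by 84 mm wide (y) outside, 116 by 76 mm inside, floor 4 mm and rim 12 mm over the worktop. Origin on the worktop under its centre, z up. The lid stands on the floor on its plug, knob up.
- soak_tray: Place of the support screen, fixed: shallow square steel tray with a dotted floor, 104 by 104 mm outside (sides along its x and y axes), 98 mm inside, floor 3 mm and rim 11 mm over the worktop. Origin on the worktop under its centre, z up. The screen stands on the floor on its spigot, perforated face up.
- coverslip_box: Bystander: loose small white and blue carton, 42 x 62 mm, 24 mm high, lying at the left of the work. Origin at the centre of its underside. Leave it alone.
- lab_timer: Bystander: loose small white timer with a display and three buttons, about 43 x 66 mm and 64 mm high, standing to the right behind the work. Origin at the centre of its underside. Leave it alone. Right of it stands the big fixed microscope, 0.5 m high, which fills the bench beyond x = 0.42 m and right of y = -0.32 m: move the arm round it on the robot's side.
Mind the look-alikes: they are no part of the job. What is shaped like the funnel but yellow is not meant.

How it is judged:
By the outcome, as a careful person would: the job done as asked, in the order asked, and still so for the second after the job is handed in, with the robot touching nothing.
It also fails if it takes over 120 s, if anything falls off the work surface, if the arm or the gripper's body presses on something with over 40 N, if the wrist force passes 120 N, or if a joint passes its speed limit or range.

## Working session

There is one attempt and no reset: what is moved stays moved. The work goes in short steps, Python scripts to look and compute and a tool call to move; the robot and the scene stay as the last step left them, time stands still between calls to the robot, and variables do not carry over. Pictures are saved under pics/ and viewed, and the job is handed in when it is done.

Besides the shell and the picture viewer there is one more tool, called after "Request:" as name([rows], argument=value, ...), one row to a line, values as JSON. carry_out: Moves the arm, as the interface text tells. Its arguments: {"type":"object","properties":{"series":{"type":"array"},"force":{"type":"number"}},"required":["series"]}

```bash
mkdir -p pics
python3 - <<'E'
from rig import robot
import cv2,json
o=robot.get_obs(); print(o)
for n in ["scene","top","wrist"]:
    c=robot.camera(n); cv2.imwrite(f"pics/{n}0.png",c["pixels"][:,:,::-1])
    print(n,{k:v for k,v in c.items() if k!="pixels"})
E
```

```text
{'time': 0.0, 'q': array([-1.41149754e+00,  5.28491141e-01,  1.43390373e+00, -1.91816747e-05,
        1.18141178e+00, -1.78489687e-01]), 'joint_velocities': array([-0.00198607,  0.00215665,  0.00073014, -0.00096123,  0.00156878,
       -0.00034712]), 'joint_torque': array([ 6.33268883e-06, -4.40041280e+01, -1.76590812e+01,  6.32139668e-02,
        5.82927733e-02, -1.51414088e-04]), 'position': array([ 0.207035  , -0.58892714,  0.22155585]), 'tool_rot': array([ 9.85770022e-01,  1.68095919e-01,  1.75353641e-06, -1.10703283e-03]), 'ft_force': array([-0.15770557, -0.44112875,  0.19332586]), 'moment': array([ 0.04074693, -0.01135447, -0.00643481]), 'grip_width': 0.08695875488861782}
scene {'fx': 536.6781542052762, 'fy': 536.6781542052762, 'cx': 314.8394322483708, 'cy': 237.3717899464379, 'position': array([-0.07680128,  0.42590211,  0.80672861]), 'attitude': array([-0.42483601,  0.81315347, -0.35604673,  0.17755707])}
top {'fx': 434.66949679137554, 'fy': 434.66949679137554, 'cx': 326.984699690875, 'cy': 242.02572941535897, 'position': array([ 0.38311708, -0.00472109,  1.00213668]), 'attitude': array([-0.70247231,  0.70622447, -0.06292824,  0.06180365])}
wrist {'fx': 373.7307890974842, 'fy': 373.7307890974842, 'cx': 325.55577175202507, 'cy': 242.33465729862553, 'position': array([ 0.27800403, -0.56510381,  0.38307652]), 'attitude': array([ 0.80809528, -0.57236683, -0.08142096,  0.11291083])}
```

View pics/scene0.png

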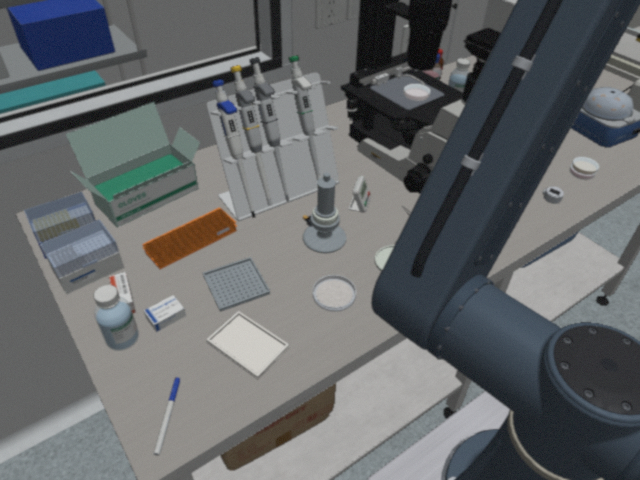

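View pics/top0.png

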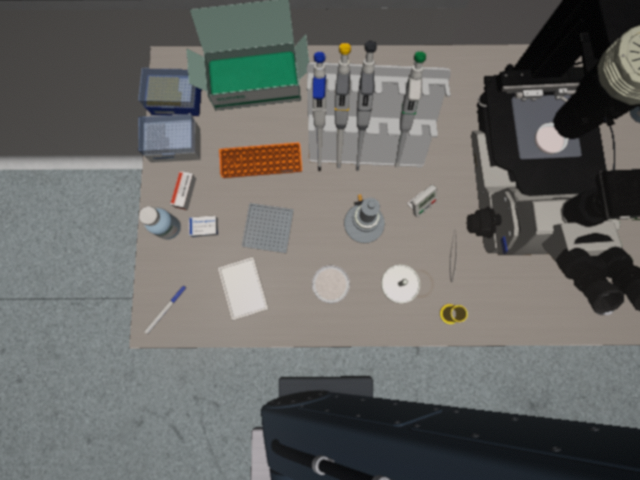

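View pics/wrist0.png

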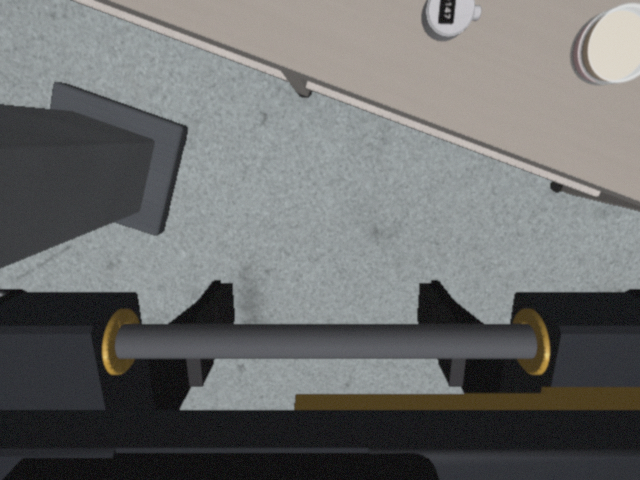

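The top view shows the stack near (368,210), the tray at (268,228), the oblong dish at (243,288), the Petri dish at (331,284), the peg saucer at (401,284), the timer at (424,202) and the yellow decoy at (454,314). I'll zoom in next.

```bash
cat > h.py <<'E'
import numpy as np,cv2
from scipy.spatial.transform import Rotation as R
def ray(c,u,v):
    d=R.from_quat(c["attitude"]).apply([(u-c["cx"])/c["fx"],(v-c["cy"])/c["fy"],1.0]); return np.array(c["position"]),d
def onz(c,u,v,z):
    p,d=ray(c,u,v); return p+d*(z-p[2])/d[2]
def proj(c,P):
    q=R.from_quat(c["attitude"]).inv().apply(np.array(P)-c["position"]); return np.array([c["cx"]+c["fx"]*q[0]/q[2],c["cy"]+c["fy"]*q[1]/q[2]])
def tri(rs):
    A=np.zeros((3,3));b=np.zeros(3)
    for p,d in rs:
        d=d/np.linalg.norm(d);M=np.eye(3)-np.outer(d,d);A+=M;b+=M@p
    return np.linalg.solve(A,b)
def crop(c,x0,y0,x1,y1,s,fn):
    im=c["pixels"][y0:y1,x0:x1,::-1]; cv2.imwrite(fn,cv2.resize(im,None,fx=s,fy=s,interpolation=cv2.INTER_CUBIC))
E
python3 - <<'E'
from h import *
t=cv2.imread("pics/top0.png")[:,:,::-1];s=cv2.imread("pics/scene0.png")[:,:,::-1]
crop({"pixels":t},200,170,480,340,2.8,"pics/topz.png")
crop({"pixels":s},200,170,400,320,4,"pics/scz.png")
E
```

```text
(no output)
```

View pics/topz.png

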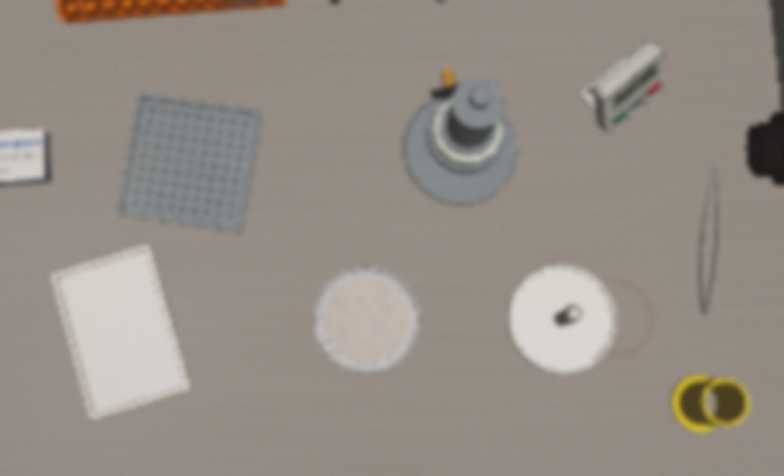

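View pics/scz.png

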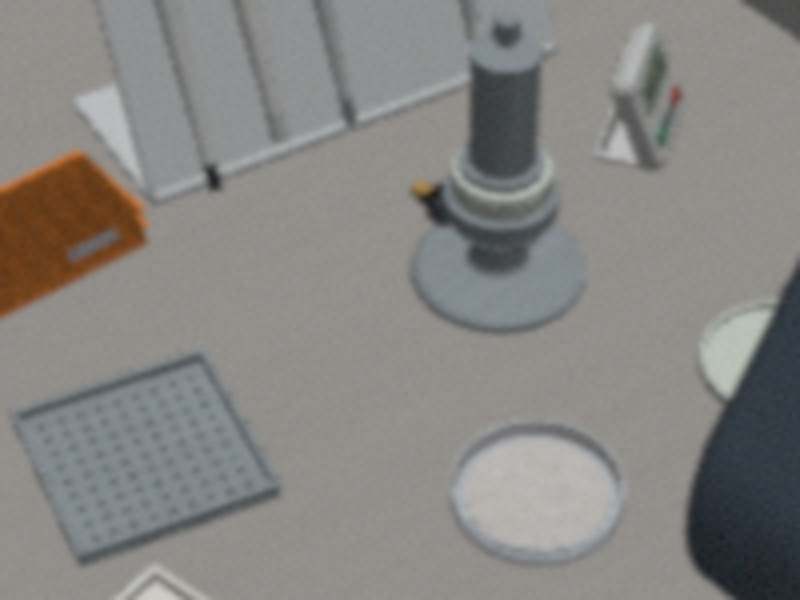

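```bash
cat > m0.py <<'E'
from h import *
import numpy as np
def cams():
    T=dict(fx=434.66949679137554,fy=434.66949679137554,cx=326.984699690875,cy=242.02572941535897,position=np.array([0.38311708,-0.00472109,1.00213668]),attitude=[-0.70247231,0.70622447,-0.06292824,0.06180365],pixels=cv2.imread("pics/top0.png")[:,:,::-1])
    S=dict(fx=536.678,fy=536.678,cx=314.8394,cy=237.3718,position=np.array([-0.07680128,0.42590211,0.80672861]),attitude=[-0.42483601,0.81315347,-0.35604673,0.17755707],pixels=cv2.imread("pics/scene0.png")[:,:,::-1])
    return T,S
E
python3 - <<'E'
from m0 import *
np.set_printoptions(precision=4,suppress=True)
T,S=cams()
hsv=cv2.cvtColor(T["pixels"],cv2.COLOR_RGB2HSV)
for n,(u,v) in dict(dish=(331,284),sauc=(390,284),obl=(243,288),tray=(268,228),foot=(355,230),bench=(300,260),cas=(360,227)).items(): print(n,T["pixels"][v,u],hsv[v,u])
def seg(x0,y0,x1,y1,mask,z,name):
    m=np.zeros(mask.shape,np.uint8);m[y0:y1,x0:x1]=mask[y0:y1,x0:x1]
    cs,_=cv2.findContours(m,cv2.RETR_EXTERNAL,cv2.CHAIN_APPROX_NONE);c=max(cs,key=cv2.contourArea)
    h=cv2.convexHull(c)
    P=np.array([onz(T,p[0][0],p[0][1],z)[:2] for p in h],np.float32)
    e=cv2.fitEllipse(P);r=cv2.minAreaRect(P*1000)
    print(name,cv2.contourArea(c),"ell",np.round(np.array(e[0]),4),np.round(e[1],4),"rect",r, "hough",cv2.minEnclosingCircle(P))
V=hsv[:,:,2];Sat=hsv[:,:,1]
light=((V>165)&(Sat<60)).astype(np.uint8)
cv2.imwrite("pics/l.png",light*255)
seg(375,258,425,310,light,.008,"saucer")
seg(305,258,355,310,light,.006,"dish")
seg(205,250,275,325,light,.012,"oblong")
tr=((hsv[:,:,0]>90)&(hsv[:,:,0]<130)).astype(np.uint8)
seg(235,197,300,260,tr,.011,"tray")
seg(340,195,390,247,tr,.004,"foot")
k=lambda u,v:(u/2.8+200,v/2.8+170)
print("knobtop",onz(T,*k(479,97),.171)); print("knob-low",onz(T,*k(477,104),.158))
print("cass", onz(T,*k(466,133),.077))
print("peg",onz(T,*k(574,312),.064))
ks=(505/4+200,20/4+170)
print("scene knobtop",onz(S,*ks,.171), "tri",tri([ray(T,*k(479,96)),ray(S,*ks)]))
print("scene cass",onz(S,(501)/4+200,178/4+170,.077))
E
```

```text
dish [190 181 173] [ 14  23 190]
sauc [217 213 210] [ 13   8 217]
obl [213 208 205] [ 11  10 213]
tray [124 126 128] [105   8 128]
foot [133 138 140] [ 99  13 140]
bench [149 141 132] [ 16  29 149]
cas [118 121 118] [ 60   6 121]
saucer 1130.0 ell [ 0.464  -0.1743] [0.0878 0.089 ] rect ((463.7306213378906, -174.15679931640625), (84.68234252929688, 89.04090118408203), 87.55835723876953) hough ((0.46380066871643066, -0.17424821853637695), 0.04501955211162567)
dish 985.5 ell [ 0.4635 -0.0138] [0.082  0.0837] rect ((463.0205078125, -13.694866180419922), (82.48345947265625, 80.95722961425781), 44.408164978027344) hough ((0.4633009433746338, -0.014366275630891323), 0.042999595403671265)
oblong 2009.5 ell [0.4554 0.1856] [0.109  0.1618] rect ((455.5155029296875, 186.1900634765625), (125.8379898071289, 85.75569152832031), 17.366561889648438) hough ((0.45553359389305115, 0.1859605610370636), 0.07316398620605469)
tray 1701.5 ell [0.5939 0.1333] [0.1205 0.1294] rect ((595.1763916015625, 132.01104736328125), (101.05167388916016, 100.79039764404297), 81.28048706054688) hough ((0.5955005288124084, 0.13172028958797455), 0.06846114248037338)
foot 516.5 ell [ 0.6073 -0.094 ] [0.0894 0.0913] rect ((601.463134765625, -91.64815521240234), (89.4041748046875, 77.35533905029297), 67.18634796142578) hough ((0.6078408360481262, -0.0947108119726181), 0.04621735215187073)
knobtop [ 0.6059 -0.0938  0.171 ]
knob-low [ 0.6043 -0.0937  0.158 ]
cass [ 0.6022 -0.0931  0.077 ]
peg [ 0.4633 -0.1746  0.064 ]
scene knobtop [ 0.6082 -0.0951  0.171 ] tri [ 0.6062 -0.0936  0.1729]
scene cass [ 0.5994 -0.0894  0.077 ]
```

Run:
```python
from m0 import *
T,S=cams()
crop(T,300,30,450,175,4,"pics/rack.png")
# pipette tops: scene pixel vs top pixel
for a,b in [((319,57),(220,84)),((345,48),(237,70)),((371,46),(256,62)),((420,57),(295,60)),((318,133),(238,150)),]:
    print(tri([ray(T,*a),ray(S,*b)]))
for n,z in [("bottle",(154,215))]: print(n,onz(T,*z,.1))
print("pens",onz(T,440,160,0.0),onz(T,310,163,0.))
```

```text
[0.8437653  0.00421833 0.29437177]
[ 0.85244663 -0.04135194  0.30816283]
[ 0.85260325 -0.08656182  0.31342189]
[ 0.83996279 -0.17456395  0.29997286]
[0.75276202 0.01472294 0.18884036]
bottle [0.6045588  0.36169683 0.1       ]
pens [ 0.76254563 -0.28188859  0.        ] [0.75648875 0.03324462 0.        ]
```

```bash
cat > rel.py <<'E'
from rig import robot
from h import *
import sys,json
np.set_printoptions(precision=4,suppress=True)
def rel(wps,yaw=0.0,o=None):
    """world TCP targets -> tool shift mm, turn deg (tool straight down with given yaw)"""
    o=o or robot.get_obs(); p=o["position"];r=R.from_quat(o["tool_rot"])
    x=r.as_matrix()[:,0]; print("t",round(o["time"],2),"p",p*1000,"yaw",np.degrees(np.arctan2(x[1],x[0])),"F",o["ft_force"],"grip",round(o["grip_width"]*1000,2))
    for w in wps:
        yw=np.radians(w[3] if len(w)>3 else yaw)
        Rt=np.array([[np.cos(yw),np.sin(yw),0],[np.sin(yw),-np.cos(yw),0],[0,0,-1]])
        rv=(r.inv()*R.from_matrix(Rt)).as_rotvec(degrees=True)
        print(w,"->",np.round(r.inv().apply(np.array(w[:3])-p)*1000,1),np.round(rv,1))
E
python3 -c "
from rel import *
rel([(.215,-.54,.26),(.225,-.49,.28),(.235,-.44,.28),(.245,-.39,.28),(.26,-.34,.28),(.285,-.295,.28),(.31,-.25,.28),(.335,-.21,.28),(.48,-.094,.28)])"
```

```text
t 0.15 p [ 207.0577 -589.099   221.7809] yaw 19.354401666195262 F [0.917  0.5425 0.2659] grip 87.26
(0.215, -0.54, 0.26) -> [ 23.8 -43.8 -38.1] [-0.1 -0.  19.4]
(0.225, -0.49, 0.28) -> [ 49.8 -87.6 -58.1] [-0.1 -0.  19.4]
(0.235, -0.44, 0.28) -> [  75.8 -131.5  -58. ] [-0.1 -0.  19.4]
(0.245, -0.39, 0.28) -> [ 101.8 -175.4  -57.9] [-0.1 -0.  19.4]
(0.26, -0.34, 0.28) -> [ 132.5 -217.6  -57.8] [-0.1 -0.  19.4]
(0.285, -0.295, 0.28) -> [ 171.  -251.7  -57.7] [-0.1 -0.  19.4]
(0.31, -0.25, 0.28) -> [ 209.5 -285.9  -57.7] [-0.1 -0.  19.4]
(0.335, -0.21, 0.28) -> [ 246.4 -315.4  -57.6] [-0.1 -0.  19.4]
(0.48, -0.094, 0.28) -> [ 421.6 -376.8  -57.5] [-0.1 -0.  19.4]
```

Request:
carry_out([
  [24, -44, -38, 0, 0, 3, 1],
  [50, -88, -58, 0, 0, 6, 1],
  [76, -131, -58, 0, 0, 9, 1],
  [102, -175, -58, 0, 0, 12, 1],
  [132, -218, -58, 0, 0, 15, 1],
  [171, -252, -58, 0, 0, 18, 1],
  [209, -286, -58, 0, 0, 19.4, 1],
  [246, -315, -58, 0, 0, 19.4, 1],
], force=20)

```text
time: 1.15
position: [0.3351, -0.2087, 0.2804]
tool_rot: [1.0, -0.001, -0.0, -0.001]
ft_force: [0.2, -0.9, -0.4]
grip_width: 0.087
```

```bash
python3 -c "
from rel import *
rel([(.38,-.17,.28),(.42,-.13,.28),(.46,-.1,.28),(.49,-.094,.28)])"
```

```text
t 1.15 p [ 335.0895 -208.6957  280.4137] yaw -0.07148745738403185 F [ 0.1919 -0.8837 -0.3811] grip 86.96
(0.38, -0.17, 0.28) -> [ 44.9 -38.8   0.5] [-0.1  0.  -0.1]
(0.42, -0.13, 0.28) -> [ 84.8 -78.8   0.5] [-0.1  0.  -0.1]
(0.46, -0.1, 0.28) -> [ 124.8 -108.9    0.6] [-0.1  0.  -0.1]
(0.49, -0.094, 0.28) -> [ 154.8 -114.9    0.6] [-0.1  0.  -0.1]
```

Request:
carry_out([
  [45, -39, 0, 0, 0, 0, 1],
  [85, -79, 0, 0, 0, 0, 1],
  [125, -109, 0, 0, 0, 0, 1],
  [155, -115, 0, 0, 0, 0, 1],
  [155, -115, 0, 0, 0, 0, 1],
])

```text
time: 1.78
position: [0.4918, -0.0932, 0.2803]
tool_rot: [1.0, 0.001, 0.0, -0.001]
ft_force: [-0.1, 1.0, 0.6]
grip_width: 0.0869
```

Run:
```python
from rel import *
c=robot.camera("wrist");cv2.imwrite("pics/w1.png",c["pixels"][:,:,::-1])
c.pop("pixels");np.save("w1.npy",c);print(c)
c=robot.camera("scene");crop(c,180,0,640,340,1.7,"pics/s1.png")
print(onz(c,0,0,0))
rel([])
```

```text
{'fx': 373.7307890974842, 'fy': 373.7307890974842, 'cx': 325.55577175202507, 'cy': 242.33465729862553, 'position': array([ 0.5669, -0.0942,  0.4417]), 'attitude': array([ 0.7009, -0.6996, -0.0991,  0.0979])}
[2.5029 0.1651 0.    ]
t 1.88 p [489.2571 -93.6609 280.0644] yaw -0.0463300395765037 F [ 0.1743 -0.1076 -0.743 ] grip 86.88
```

View pics/w1.png

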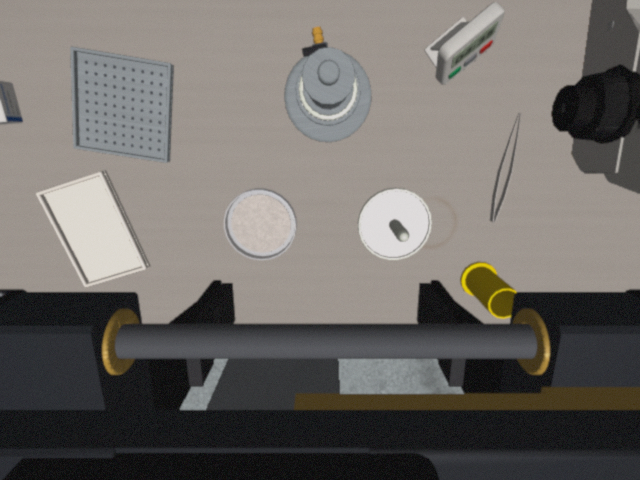

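View pics/s1.png

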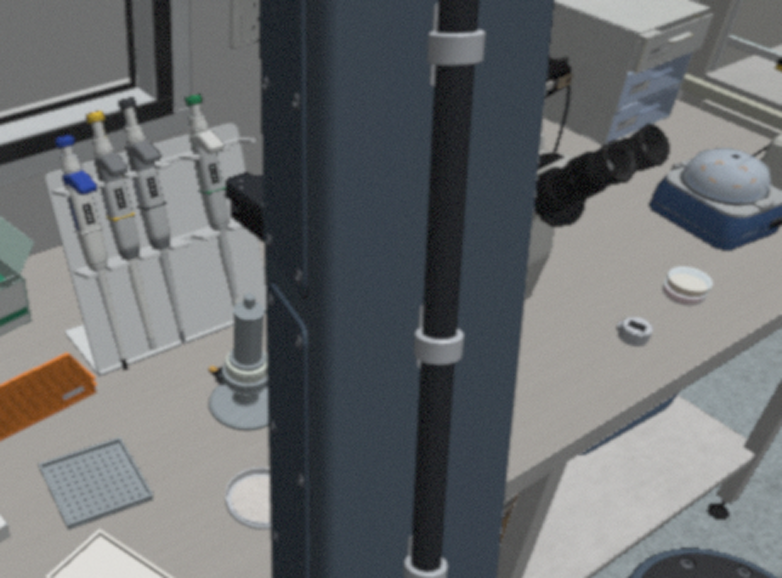

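The wrist view is sharp. It shows the stack knob at (328,71), the tray at (122,104), the oblong dish at (92,229), the Petri dish at (260,223), the saucer at (395,223) with the peg tip at (403,236), and the yellow decoy at (487,290).

Run:
```python
from h import *
np.set_printoptions(precision=4,suppress=True)
c=np.load("w1.npy",allow_pickle=True).item();c["pixels"]=cv2.imread("pics/w1.png")[:,:,::-1]
crop(c,270,20,390,150,5,"pics/w1stack.png")
hsv=cv2.cvtColor(c["pixels"],cv2.COLOR_RGB2HSV)
def seg(x0,y0,x1,y1,mask,z,name):
    m=np.zeros(mask.shape,np.uint8);m[y0:y1,x0:x1]=mask[y0:y1,x0:x1]
    m=cv2.morphologyEx(m,cv2.MORPH_OPEN,np.ones((3,3),np.uint8))
    cs,_=cv2.findContours(m,cv2.RETR_EXTERNAL,cv2.CHAIN_APPROX_NONE);k=max(cs,key=cv2.contourArea)
    P=np.array([onz(c,p[0][0],p[0][1],z)[:2] for p in cv2.convexHull(k)],np.float32)*1000
    e=cv2.fitEllipse(P)
    print(name,"ell",e[0],e[1],"rect",cv2.minAreaRect(P),"mec",cv2.minEnclosingCircle(P))
V=hsv[:,:,2];S=hsv[:,:,1]
light=((V>165)&(S<60)).astype(np.uint8)
blue=((hsv[:,:,0]>85)&(hsv[:,:,0]<130)).astype(np.uint8)
seg(350,180,437,265,light,.008,"saucer")
seg(215,180,305,265,light,.004,"pad")
seg(30,165,155,290,light,.012,"oblong")
seg(60,40,180,165,blue,.011,"tray")
seg(280,40,378,145,blue,.004,"foot+")
```

```text
saucer ell (463.8945617675781, -176.13626098632812) (87.7759780883789, 88.61068725585938) rect ((463.5341796875, -176.2016143798828), (86.81550598144531, 88.03178405761719), 0.10684177279472351) mec ((463.89739990234375, -176.05657958984375), 44.45392990112305)
pad ell (465.0773010253906, -16.09897232055664) (79.79186248779297, 83.43909454345703) rect ((464.91119384765625, -16.44261932373047), (80.0155258178711, 80.84934997558594), 0.10699907690286636) mec ((466.5950012207031, -17.48487091064453), 42.48566436767578)
oblong ell (455.45166015625, 183.91209411621094) (105.56385803222656, 170.99746704101562) rect ((455.79217529296875, 184.18202209472656), (124.92159271240234, 84.67362976074219), 17.380178451538086) mec ((456.00457763671875, 183.9273681640625), 73.66889190673828)
tray ell (599.638671875, 127.76351928710938) (126.21937561035156, 148.03897094726562) rect ((596.1211547851562, 128.570556640625), (106.32086181640625, 103.94583129882812), 81.21417999267578) mec ((596.4351196289062, 129.30491638183594), 72.59774017333984)
foot+ ell (608.055419921875, -95.2655258178711) (93.45789337158203, 95.78047180175781) rect ((607.4014282226562, -95.30096435546875), (93.57267761230469, 93.96186065673828), 39.9096565246582) mec ((609.1262817382812, -95.24999237060547), 48.727516174316406)
```

View pics/w1stack.png

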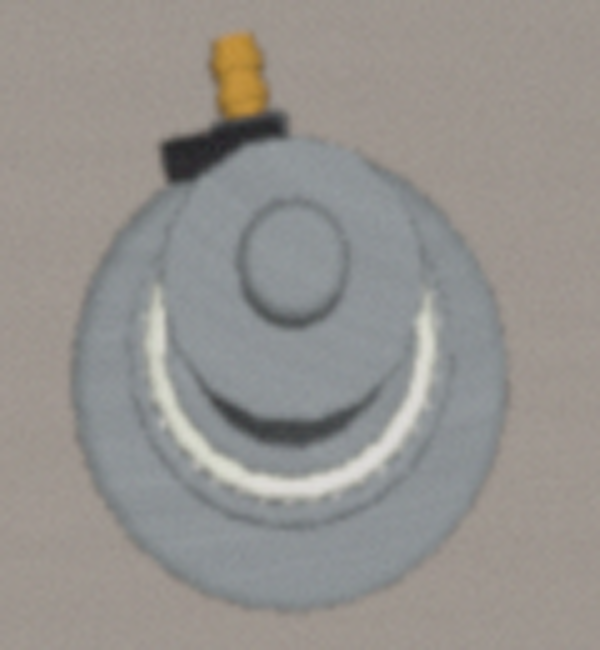

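Run:
```python
from rel import *
c=np.load("w1.npy",allow_pickle=True).item()
print(onz(c,328.6,71.,.171), "rim", onz(c,270+294/5,20+279/5,.149),onz(c,270+165/5,20+279/5,.149),onz(c,270+423/5,20+279/5,.149))
print("foot ctr",onz(c,270+291/5,20+388/5,.005),"outlet",onz(c,270+235/5,20+40/5,.03))
rel([(.55,-.0945,.23),(.6065,-.0945,.2),(.6065,-.0945,.165)])
```

```text
[ 0.6079 -0.0957  0.171 ] rim [ 0.6081 -0.096   0.149 ] [ 0.608  -0.0773  0.149 ] [ 0.6081 -0.1146  0.149 ]
foot ctr [ 0.6063 -0.0962  0.005 ] outlet [ 0.6682 -0.0849  0.03  ]
t 1.88 p [489.2571 -93.6609 280.0644] yaw -0.0463300395765037 F [ 0.1743 -0.1076 -0.743 ] grip 86.88
(0.55, -0.0945, 0.23) -> [60.9  0.9 49.9] [-0.1  0.1 -0. ]
(0.6065, -0.0945, 0.2) -> [117.4   0.9  79.8] [-0.1  0.1 -0. ]
(0.6065, -0.0945, 0.165) -> [117.5   1.  114.8] [-0.1  0.1 -0. ]
```

Request:
carry_out([
  [40, 1, 20, 0, 0, 0, 1],
  [80, 1, 40, 0, 0, 0, 1],
  [117, 1, 70, 0, 0, 0, 1],
  [118, 1, 100, 0, 0, 0, 0],
  [118, 1, 120, 0, 0, 0, 0],
  [118, 1, 122, 0, 0, 0, 0],
])

```text
time: 2.62
position: [0.6045, -0.0949, 0.1561]
tool_rot: [1.0, -0.001, -0.004, -0.002]
ft_force: [0.2, -0.1, 0.2]
grip_width: 0.0649
```

Run:
```python
from rel import *
c=robot.camera("wrist");cv2.imwrite("pics/w2.png",c["pixels"][:,:,::-1])
c=robot.camera("scene");crop(c,180,0,400,300,2,"pics/s2.png")
rel([(.607,-.095,.1565)])
```

```text
t 2.73 p [606.3268 -95.1746 158.1461] yaw -0.114834321093498 F [1.1907 0.2194 0.5106] grip 56.98
(0.607, -0.095, 0.1565) -> [ 0.7 -0.2  1.6] [-0.1  0.2 -0.1]
```

View pics/w2.png

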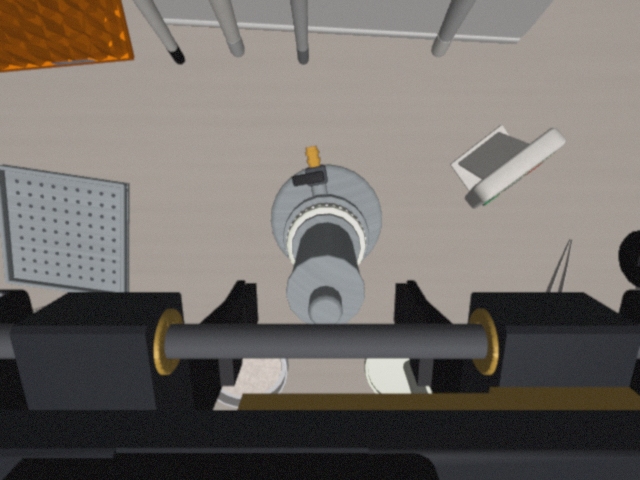

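View pics/s2.png

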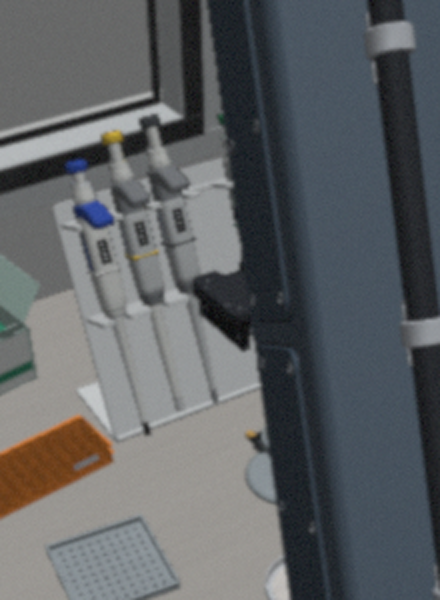

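Request:
carry_out([
  [0, 0, 1, 0, 0, 0, -1],
  [0, 0, 1, 0, 0, 0, -1],
  [0, 0, 1, 0, 0, 0, -1],
  [0, 0, 1, 0, 0, 0, -1],
  [0, 0, 1, 0, 0, 0, -1],
  [0, 0, 1, 0, 0, 0, -1],
], force=20)

```text
time: 3.48
position: [0.6065, -0.0951, 0.1573]
tool_rot: [1.0, -0.001, -0.001, -0.001]
ft_force: [-0.6, 1.5, 0.9]
grip_width: 0.0141
```

Run:
```python
from rel import *
rel([(.607,-.095,.176),(.607,-.095,.2),(.57,-.03,.2),(.455,.185,.2)])
```

```text
t 3.48 p [606.4735 -95.0569 157.3398] yaw -0.10764255585413464 F [-0.5626  1.4597  0.8717] grip 14.07
(0.607, -0.095, 0.176) -> [  0.5  -0.1 -18.7] [-0.1  0.1 -0.1]
(0.607, -0.095, 0.2) -> [  0.4  -0.2 -42.7] [-0.1  0.1 -0.1]
(0.57, -0.03, 0.2) -> [-36.7 -65.1 -42.4] [-0.1  0.1 -0.1]
(0.455, 0.185, 0.2) -> [-152.1 -279.9  -41.6] [-0.1  0.1 -0.1]
```

Request:
carry_out([
  [0, 0, -8, 0, 0, 0, -1],
  [0, 0, -20, 0, 0, 0, -1],
  [0, 0, -35, 0, 0, 0, -1],
  [0, 0, -42, 0, 0, 0, -1],
  [0, 0, -42, 0, 0, 0, -1],
])

```text
time: 4.1
position: [0.6071, -0.0953, 0.2005]
tool_rot: [1.0, -0.001, -0.0, -0.001]
ft_force: [0.2, 0.8, -0.7]
grip_width: 0.0142
```

Run:
```python
from rel import *
c=robot.camera("wrist");crop(c,180,120,480,420,2,"pics/w3.png")
rel([(.455,.185,.2)])
```

```text
t 4.15 p [606.6006 -95.1718 199.7348] yaw -0.10684839070143833 F [-0.3099 -1.0137 -0.2637] grip 13.89
(0.455, 0.185, 0.2) -> [-152.1 -279.9    0.6] [-0.1  0.1 -0.1]
```

View pics/w3.png

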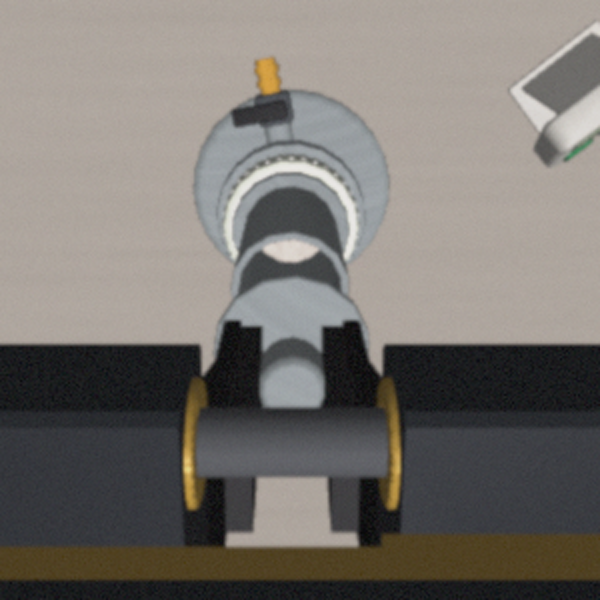

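Lid held level, and the funnel mouth is open below it.

Request:
carry_out([
  [-15, -28, 0, 0, 0, 0, -1],
  [-35, -65, 0, 0, 0, 0, -1],
  [-60, -110, 0, 0, 0, 0, -1],
  [-85, -157, 20, 0, 0, 0, -1],
  [-110, -203, 50, 0, 0, 0, -1],
  [-135, -249, 80, 0, 0, 0, -1],
  [-152, -280, 110, 0, 0, 0, -1],
  [-152, -280, 130, 0, 0, 0, -1],
])

```text
time: 5.15
position: [0.4518, 0.1872, 0.0691]
tool_rot: [1.0, 0.001, -0.003, -0.001]
ft_force: [-0.0, 0.6, -0.5]
grip_width: 0.0139
```

Run:
```python
from rel import *
c=robot.camera("wrist");cv2.imwrite("pics/w4.png",c["pixels"][:,:,::-1])
rel([(.4555,.185,.024),(.4555,.185,.018)])
```

```text
t 5.2 p [451.7651 186.2156  67.3472] yaw 0.050787227708760894 F [ 0.1621  0.3053 -1.9261] grip 13.86
(0.4555, 0.185, 0.024) -> [ 4.1  1.3 43.3] [-0.1  0.5  0.1]
(0.4555, 0.185, 0.018) -> [ 4.1  1.3 49.3] [-0.1  0.5  0.1]
```

View pics/w4.png

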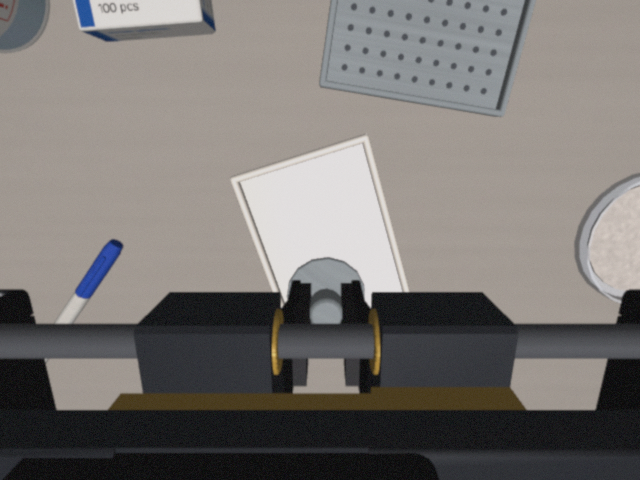

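The lid is over the dish, at (325,290). Lowering it now.

Request:
carry_out([
  [2, 1, 20, 0, 0, 0, -1],
  [4, 1, 36, 0, 0, 0, -1],
  [4, 1, 43, 0, 0, 0, -1],
  [4, 1, 45, 0, 0, 0, -1],
  [4, 1, 46, 0, 0, 0, -1],
])

```text
time: 5.82
position: [0.4557, 0.1852, 0.0217]
tool_rot: [1.0, 0.0, -0.004, -0.001]
ft_force: [0.4, -0.2, -0.3]
grip_width: 0.0139
```

Run:
```python
from rel import *
rel([(.4555,.185,.018)])
```

```text
t 5.83 p [455.7077 185.2129  21.651 ] yaw 0.03747680312933129 F [ 0.4225 -0.2024 -0.2739] grip 13.87
(0.4555, 0.185, 0.018) -> [-0.2  0.2  3.7] [-0.1  0.4  0. ]
```

Request:
carry_out([
  [0, 0, 1, 0, 0.4, 0, -1],
  [0, 0, 2, 0, 0.4, 0, -1],
  [0, 0, 3, 0, 0.4, 0, -1],
  [0, 0, 3.5, 0, 0.4, 0, -1],
  [0, 0, 3.5, 0, 0.4, 0, -1],
])

```text
time: 6.45
position: [0.4557, 0.1852, 0.0181]
tool_rot: [1.0, 0.0, -0.0, -0.001]
ft_force: [-0.5, 0.9, 0.1]
grip_width: 0.0138
```

Request:
carry_out([
  [0, 0, 0.5, 0, 0, 0, -1],
  [0, 0, 1, 0, 0, 0, -1],
  [0, 0, 1, 0, 0, 0, -1],
])

```text
time: 6.82
position: [0.4557, 0.1852, 0.0171]
tool_rot: [1.0, 0.0, -0.0, -0.001]
ft_force: [-0.4, -0.8, -0.5]
grip_width: 0.0136
```

Request:
carry_out([
  [0, 0, 0.6, 0, 0, 0, -1],
  [0, 0, 1, 0, 0, 0, -1],
  [0, 0, 1, 0, 0, 0, -1],
])

```text
time: 7.2
position: [0.4556, 0.1852, 0.016]
tool_rot: [1.0, 0.0, -0.0, -0.001]
ft_force: [0.9, 0.2, -1.0]
grip_width: 0.0138
```

Run:
```python
from rel import *
c=robot.camera("wrist");crop(c,200,200,450,400,3,"pics/w5.png")
c=robot.camera("scene");crop(c,150,280,350,430,4,"pics/s5.png")
rel([])
```

```text
t 7.3 p [455.686  185.2126  16.0371] yaw 0.03353981935490057 F [-0.6278 -0.8034  0.02  ] grip 13.45
```

View pics/w5.png

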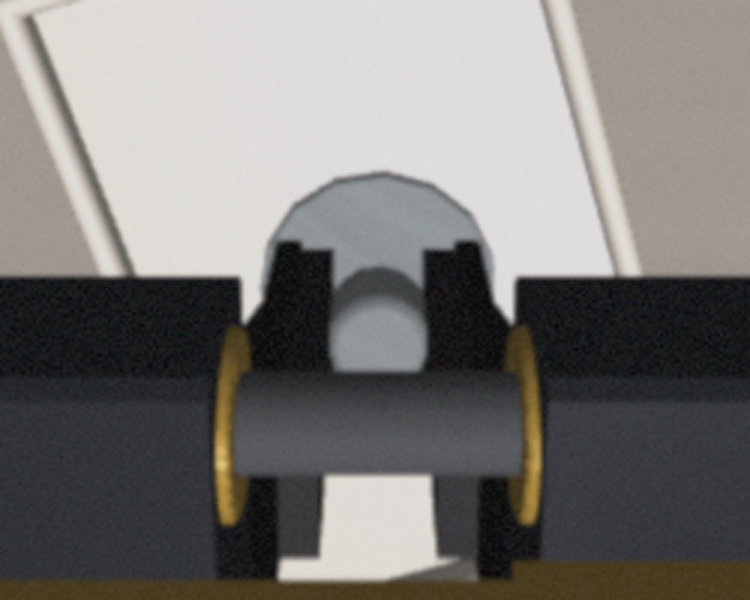

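View pics/s5.png

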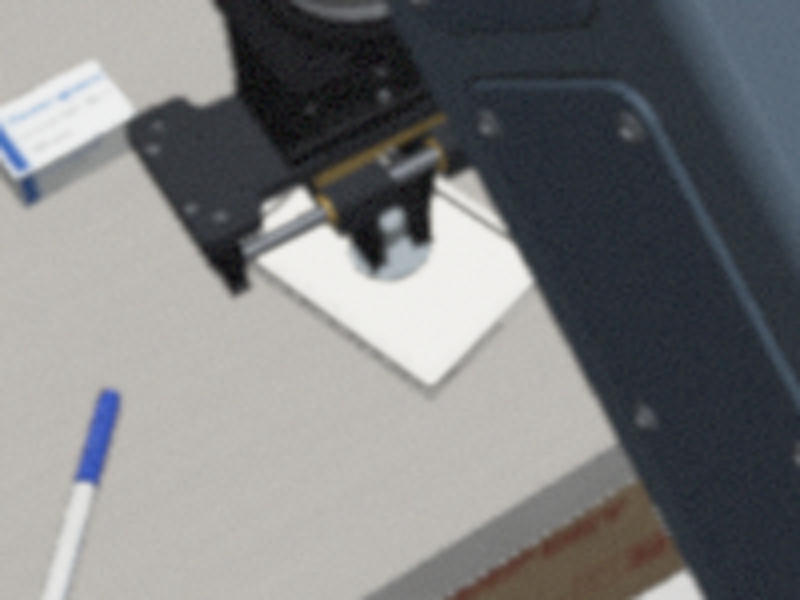

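Request:
carry_out([
  [0, 0, 0.5, 0, 0, 0, -1],
  [0, 0, 1, 0, 0, 0, -1],
  [0, 0, 1, 0, 0, 0, -1],
])

```text
time: 7.68
position: [0.4556, 0.1852, 0.015]
tool_rot: [1.0, 0.0, -0.0, -0.001]
ft_force: [-0.6, 0.2, -0.5]
grip_width: 0.0138
```

Request:
carry_out([
  [0, 0, 0.5, 0, 0, 0, -1],
  [0, 0, 1, 0, 0, 0, -1],
  [0, 0, 1, 0, 0, 0, -1],
])

```text
time: 8.05
position: [0.4557, 0.1853, 0.0143]
tool_rot: [1.0, 0.0, -0.0, -0.001]
ft_force: [0.0, -0.5, 3.7]
grip_width: 0.0139
```

Contact (3.7 N). Releasing.

Request:
carry_out([
  [0, 0, 0, 0, 0, 0, -0.3],
  [0, 0, 0, 0, 0, 0, -0.3],
  [0, 0, 0, 0, 0, 0, -0.3],
  [0, 0, -15, 0, 0, 0, -0.3],
  [0, 0, -45, 0, 0, 0, -0.3],
  [0, 0, -95, 0, 0, 0, 0],
  [0, 0, -145, 0, 0, 0, 0.4],
  [0, 0, -165, 0, 0, 0, 0.6],
])

```text
time: 9.05
position: [0.4571, 0.1853, 0.1832]
tool_rot: [1.0, 0.0, 0.003, -0.001]
ft_force: [0.3, -0.3, -0.3]
grip_width: 0.0528
```

Run:
```python
from rel import *
c=robot.camera("wrist");crop(c,200,150,450,420,2.2,"pics/w6.png")
rel([(.48,.13,.2),(.52,.06,.2),(.56,0,.2),(.59,-.06,.19),(.607,-.095,.17),(.607,-.095,.14),(.607,-.095,.108)])
```

```text
t 9.1 p [458.003  185.5616 184.5257] yaw 0.05420747026929896 F [0.9212 0.5944 1.3228] grip 56.85
(0.48, 0.13, 0.2) -> [ 22.1  55.5 -15.4] [-0.2 -0.5  0.1]
(0.52, 0.06, 0.2) -> [ 62.  125.6 -15.3] [-0.2 -0.5  0.1]
(0.56, 0, 0.2) -> [102.  185.6 -15.1] [-0.2 -0.5  0.1]
(0.59, -0.06, 0.19) -> [131.8 245.7  -5. ] [-0.2 -0.5  0.1]
(0.607, -0.095, 0.17) -> [148.6 280.7  15.1] [-0.2 -0.5  0.1]
(0.607, -0.095, 0.14) -> [148.3 280.8  45.1] [-0.2 -0.5  0.1]
(0.607, -0.095, 0.108) -> [148.1 280.9  77.1] [-0.2 -0.5  0.1]
```

View pics/w6.png

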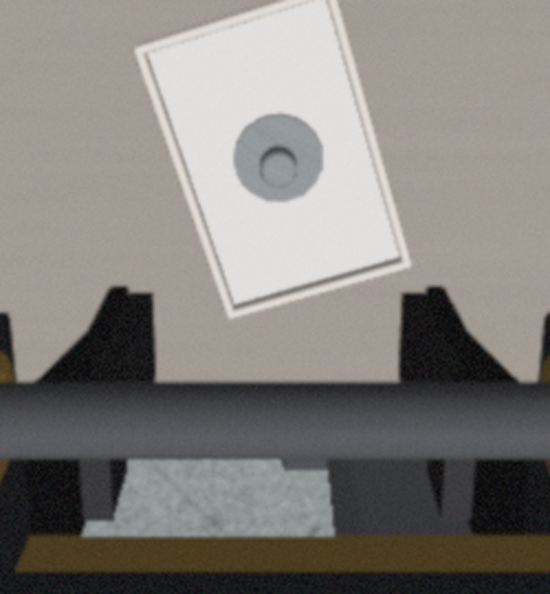

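The lid stands upright and roughly central in the dish, at (278,158) of the crop. Back to the funnel.

Request:
carry_out([
  [22, 45, -18, 0, -0.5, 0, 1],
  [46, 90, -18, 0, -0.5, 0, 1],
  [70, 135, -18, 0, -0.5, 0, 1],
  [95, 182, -18, 0, -0.5, 0, 1],
  [120, 228, -15, 0, -0.5, 0, 1],
  [140, 265, -15, 0, -0.5, 0, 1],
  [148, 281, -12, 0, -0.5, 0, 1],
  [148, 281, -10, 0, -0.5, 0, 1],
])

```text
time: 10.1
position: [0.6056, -0.0955, 0.1944]
tool_rot: [1.0, -0.0, -0.001, -0.002]
ft_force: [-0.4, 0.4, 0.3]
grip_width: 0.087
```

Run:
```python
from rel import *
c=robot.camera("wrist");cv2.imwrite("pics/w7.png",c["pixels"][:,:,::-1])
rel([(.607,-.095,.17),(.607,-.095,.14),(.607,-.095,.108)])
```

```text
t 10.15 p [604.8155 -94.2189 194.1001] yaw 0.04538154904754219 F [-0.0329  0.7941  0.4844] grip 87.03
(0.607, -0.095, 0.17) -> [ 2.3  0.9 24.1] [-0.2  0.2  0. ]
(0.607, -0.095, 0.14) -> [ 2.3  1.  54.1] [-0.2  0.2  0. ]
(0.607, -0.095, 0.108) -> [ 2.4  1.2 86.1] [-0.2  0.2  0. ]
```

View pics/w7.png

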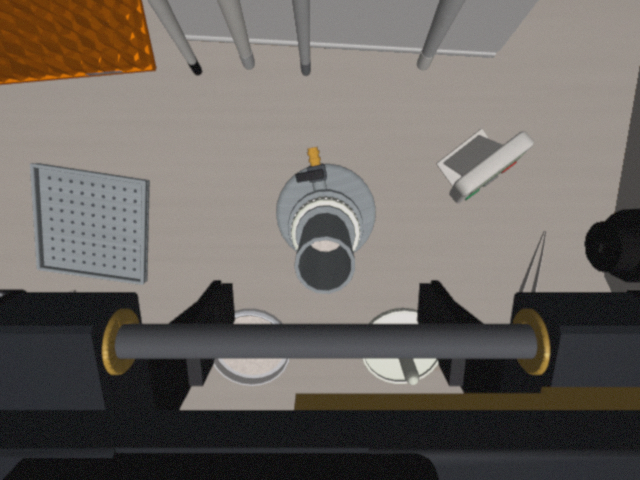

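The funnel mouth at (325,264) is centred between the open fingers.

Request:
carry_out([
  [2, 1, 25, 0, 0.2, 0, 1],
  [2, 1, 54, 0, 0.2, 0, 1],
  [2, 1, 80, 0, 0.2, 0, 0.4],
  [2, 1, 86, 0, 0.2, 0, 0],
  [2, 1, 86, 0, 0.2, 0, -1],
  [2, 1, 86, 0, 0.2, 0, -1],
  [2, 1, 86, 0, 0.2, 0, -1],
  [2, 1, 86, 0, 0.2, 0, -1],
], force=25)

```text
time: 11.15
position: [0.607, -0.0949, 0.1088]
tool_rot: [1.0, 0.0, 0.001, -0.002]
ft_force: [-0.3, 1.2, 3.3]
grip_width: 0.0362
```

Run:
```python
from rel import *
rel([(.607,-.095,.108)])
```

```text
t 11.15 p [606.9585 -94.9407 108.822 ] yaw 0.03401277455171112 F [-0.3377  1.1959  3.3484] grip 36.18
(0.607, -0.095, 0.108) -> [0.  0.1 0.8] [-0.2 -0.1  0. ]
```

Request:
carry_out([
  [0, 0, -3, 0, 0, 0, -1],
  [0, 0, -8, 0, 0, 0, -1],
  [0, 0, -18, 0, 0, 0, -1],
  [0, 0, -40, 0, 0, 0, -1],
  [0, 0, -62, 0, 0, 0, -1],
  [0, 0, -62, 0, 0, 0, -1],
])

```text
time: 11.9
position: [0.6084, -0.0957, 0.1732]
tool_rot: [1.0, 0.0, 0.003, -0.001]
ft_force: [0.4, 0.3, -1.1]
grip_width: 0.036
```

Run:
```python
from rel import *
c=robot.camera("wrist");crop(c,180,120,480,420,2,"pics/w8.png")
rel([(.464,-.175,.17)])
```

```text
t 11.95 p [607.3262 -95.3838 171.7897] yaw 0.032354750446210986 F [ 0.0869  0.033  -0.6112] grip 36.17
(0.464, -0.175, 0.17) -> [-143.4   79.5    1. ] [-0.2 -0.2  0. ]
```

View pics/w8.png

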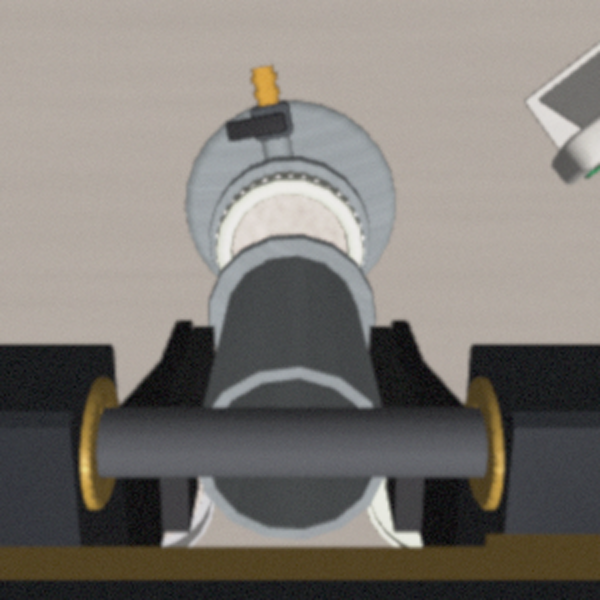

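Funnel lifted clear; the cassette stayed on the stand. Moving above the peg.

Request:
carry_out([
  [-15, 8, 0, 0, 0, 0, -1],
  [-45, 25, 0, 0, 0, 0, -1],
  [-80, 44, 0, 0, 0, 0, -1],
  [-115, 64, 0, 0, 0, 0, -1],
  [-138, 77, 0, 0, 0, 0, -1],
  [-143, 79.5, 0, 0, 0, 0, -1],
  [-143, 79.5, 0, 0, 0, 0, -1],
])

```text
time: 12.82
position: [0.464, -0.175, 0.1707]
tool_rot: [1.0, -0.0, 0.002, -0.002]
ft_force: [-0.1, 0.2, -1.3]
grip_width: 0.0359
```

Run:
```python
from rel import *
c=robot.camera("wrist");crop(c,180,120,480,420,2,"pics/w9.png")
c=robot.camera("top");crop(c,340,220,480,340,5,"pics/t9.png")
rel([(.464,-.175,.11),(.464,-.175,.04)])
```

```text
t 12.93 p [ 464.9944 -174.8319  170.8436] yaw 0.05169787332449765 F [ 0.2662 -0.2385 -0.4699] grip 36.67
(0.464, -0.175, 0.11) -> [-1.3  0.4 60.8] [-0.2 -0.3  0.1]
(0.464, -0.175, 0.04) -> [ -1.6   0.6 130.8] [-0.2 -0.3  0.1]
```

View pics/w9.png

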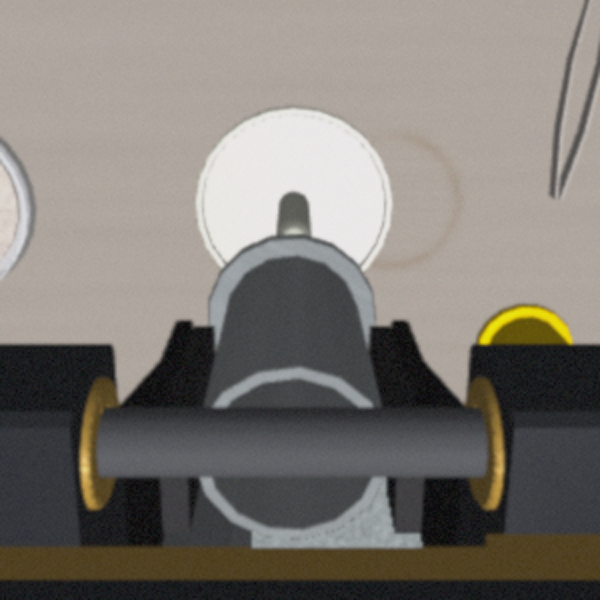

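View pics/t9.png

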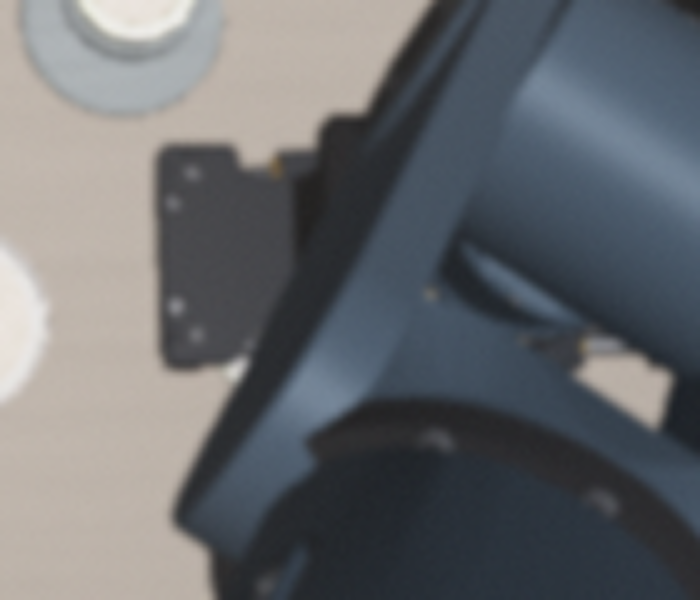

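Request:
carry_out([
  [-1, 0.5, 25, 0, 0, 0, -1],
  [-1, 0.5, 50, 0, 0, 0, -1],
  [-1.5, 0.5, 70, 0, 0, 0, -1],
  [-1.5, 0.5, 90, 0, 0, 0, -1],
  [-1.5, 0.5, 110, 0, 0, 0, -1],
  [-1.5, 0.5, 122, 0, 0, 0, -1],
  [-1.5, 0.5, 126, 0, 0, 0, -1],
  [-1.5, 0.5, 126, 0, 0, 0, -1],
])

```text
time: 13.92
position: [0.4644, -0.1749, 0.0449]
tool_rot: [1.0, 0.001, 0.002, -0.002]
ft_force: [0.1, -0.3, -1.2]
grip_width: 0.0362
```

Run:
```python
from rel import *
c=robot.camera("wrist");crop(c,180,120,480,420,2,"pics/w10.png")
rel([(.464,-.175,.04)])
```

```text
t 13.97 p [ 464.5082 -175.0426   45.1987] yaw 0.06681102039468936 F [-0.2684  0.5929 -0.7435] grip 36.34
(0.464, -0.175, 0.04) -> [-0.5 -0.   5.2] [-0.2 -0.3  0.1]
```

View pics/w10.png

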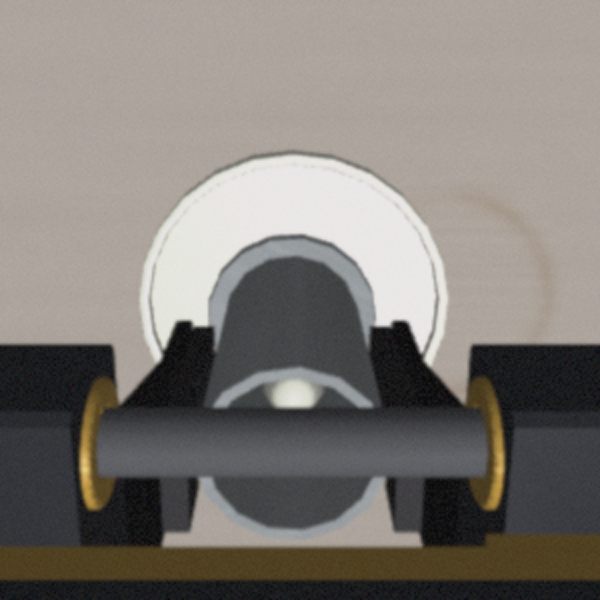

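The peg is inside the bore, at (293,390) of the crop. Lowering slowly.

Request:
carry_out([
  [0, 0, 1, 0, -0.3, 0, -1],
  [0, 0, 2, 0, -0.3, 0, -1],
  [0, 0, 3, 0, -0.3, 0, -1],
  [0, 0, 4, 0, -0.3, 0, -1],
  [0, 0, 4.7, 0, -0.3, 0, -1],
  [0, 0, 4.7, 0, -0.3, 0, -1],
])

```text
time: 14.72
position: [0.4645, -0.175, 0.0404]
tool_rot: [1.0, 0.001, -0.0, -0.001]
ft_force: [-0.3, 0.2, -1.8]
grip_width: 0.0362
```

Request:
carry_out([
  [0, 0, 0.5, 0, 0, 0, -1],
  [0, 0, 1, 0, 0, 0, -1],
  [0, 0, 1, 0, 0, 0, -1],
])

```text
time: 15.1
position: [0.4645, -0.175, 0.0398]
tool_rot: [1.0, 0.001, 0.0, -0.001]
ft_force: [-0.7, 1.3, 4.6]
grip_width: 0.036
```

Request:
carry_out([
  [0, 0, 0.5, 0, 0, 0, -1],
  [0, 0, 1, 0, 0, 0, -1],
  [0, 0, 1, 0, 0, 0, -1],
])

```text
time: 15.48
position: [0.4645, -0.175, 0.0397]
tool_rot: [1.0, 0.001, 0.0, -0.001]
ft_force: [-0.9, 0.9, 10.4]
grip_width: 0.0361
```

Firm contact at 39.7 mm, as expected. Releasing.

Request:
carry_out([
  [0, 0, -0.5, 0, 0, 0, 0.2],
  [0, 0, -0.5, 0, 0, 0, 0.6],
  [0, 0, -0.5, 0, 0, 0, 0.6],
  [0, 0, -20, 0, 0, 0, 0.6],
  [0, 0, -60, 0, 0, 0, 0.6],
  [0, 0, -110, 0, 0, 0, 0.7],
  [0, 0, -150, 0, 0, 0, 0.7],
  [0, 0, -150, 0, 0, 0, 0.7],
])

```text
time: 16.48
position: [0.4664, -0.1765, 0.1925]
tool_rot: [1.0, 0.001, 0.003, 0.001]
ft_force: [-0.5, 0.1, -0.3]
grip_width: 0.0734
```

Run:
```python
from rel import *
c=robot.camera("wrist");cv2.imwrite("pics/w11.png",c["pixels"][:,:,::-1])
rel([(.607,-.095,.13),(.607,-.095,.1)])
```

```text
t 16.52 p [ 465.0387 -175.7012  190.7052] yaw 0.08073137734240915 F [-0.6326 -1.1352 -0.7659] grip 73.77
(0.607, -0.095, 0.13) -> [141.9 -80.5  61.2] [-0.  -0.2  0.1]
(0.607, -0.095, 0.1) -> [141.8 -80.4  91.2] [-0.  -0.2  0.1]
```

View pics/w11.png

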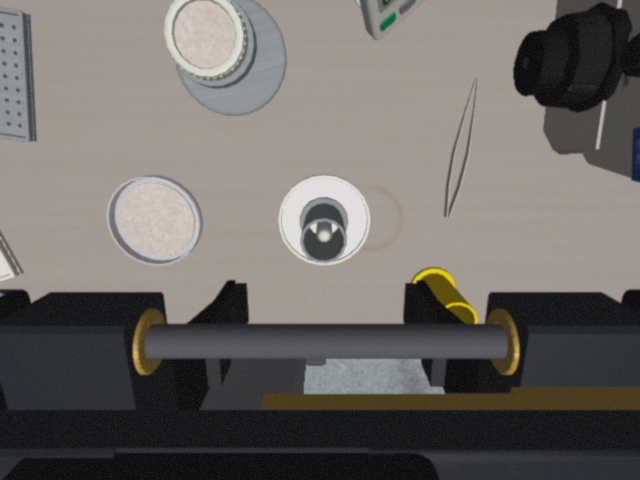

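The funnel stands upright over the peg, peg visible in the bore at (324,235). Now the cassette.

Request:
carry_out([
  [30, -17, 5, 0, -0.2, 0, 1],
  [65, -37, 20, 0, -0.2, 0, 1],
  [105, -60, 40, 0, -0.2, 0, 1],
  [135, -77, 55, 0, -0.2, 0, 1],
  [142, -80.5, 75, 0, -0.2, 0, 1],
  [142, -80.5, 91, 0, -0.2, 0, 1],
  [142, -80.5, 95, 0, -0.2, 0, 1],
  [142, -80.5, 95, 0, -0.2, 0, 1],
])

```text
time: 17.52
position: [0.6062, -0.0956, 0.0959]
tool_rot: [1.0, 0.0, -0.001, -0.001]
ft_force: [0.4, -0.2, 0.2]
grip_width: 0.0873
```

Run:
```python
from rel import *
c=robot.camera("wrist");cv2.imwrite("pics/w12.png",c["pixels"][:,:,::-1])
rel([(.607,-.095,.0705)])
```

```text
t 17.57 p [606.7972 -95.6797  96.5747] yaw 0.015003140571263736 F [-0.3927 -0.1726 -0.3676] grip 87.08
(0.607, -0.095, 0.0705) -> [ 0.2 -0.7 26.1] [-0.  0.  0.]
```

View pics/w12.png

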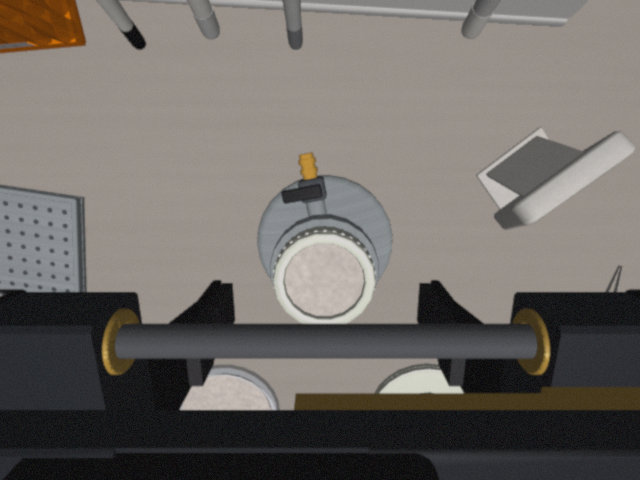

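Run:
```python
from rel import *
c=robot.camera("wrist")
im=c["pixels"];hsv=cv2.cvtColor(im,cv2.COLOR_RGB2HSV)
m=((hsv[:,:,2]>185)&(hsv[:,:,1]<60)).astype(np.uint8); z=np.zeros_like(m); z[215:325,265:385]=m[215:325,265:385]
cs,_=cv2.findContours(z,cv2.RETR_EXTERNAL,cv2.CHAIN_APPROX_NONE);k=max(cs,key=cv2.contourArea)
P=np.array([onz(c,p[0][0],p[0][1],.077)[:2] for p in cv2.convexHull(k) if p[0][1]<320],np.float32)*1000
print(cv2.fitEllipse(P))
rel([(.607,-.095,.0705)])
```

```text
((607.9482421875, -95.56775665283203), (51.383487701416016, 51.60773849487305), 77.80574035644531)
t 17.62 p [607.1883 -95.6824  96.9691] yaw 0.02090756122892961 F [-0.5173 -0.3438  0.6112] grip 86.9
(0.607, -0.095, 0.0705) -> [-0.2 -0.7 26.5] [-0. -0.  0.]
```

Request:
carry_out([
  [0.5, 0, 10, 0, 0, 0, 1],
  [0.5, 0, 20, 0, 0, 0, 1],
  [0.5, 0, 25, 0, 0, 0, 0.6],
  [0.5, 0, 26.5, 0, 0, 0, 0.4],
  [0.5, 0, 26.5, 0, 0, 0, 0.3],
  [0.5, 0, 26.5, 0, 0, 0, -1],
  [0.5, 0, 26.5, 0, 0, 0, -1],
  [0.5, 0, 26.5, 0, 0, 0, -1],
], force=12)

```text
time: 18.62
position: [0.6079, -0.0957, 0.0707]
tool_rot: [1.0, 0.0, 0.001, -0.0]
ft_force: [0.1, 0.6, 0.7]
grip_width: 0.0532
```

Run:
```python
from rel import *
c=robot.camera("wrist");crop(c,180,150,480,420,2,"pics/w13.png")
rel([(.607,-.095,.0705)])
```

```text
t 18.68 p [607.872  -95.6952  70.6567] yaw 0.022025208542753198 F [-0.6226  0.1313  0.5867] grip 53.5
(0.607, -0.095, 0.0705) -> [-0.9 -0.7  0.2] [-0.  -0.1  0. ]
```

View pics/w13.png

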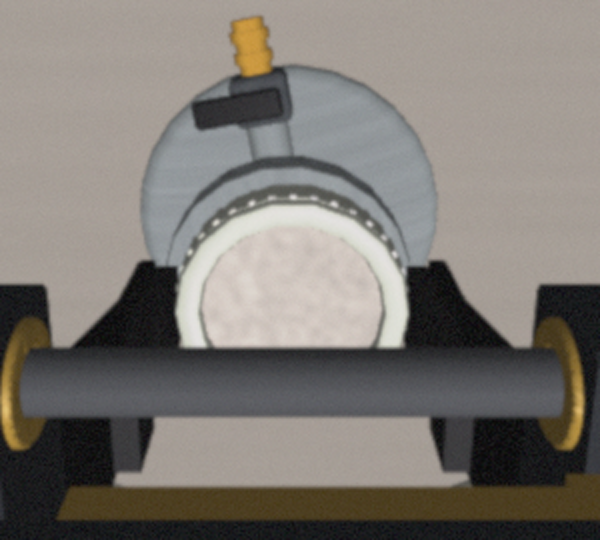

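Gripped evenly, with both tips against the ring. Lifting gently.

Request:
carry_out([
  [0, 0, -2, 0, 0, 0, -1],
  [0, 0, -6, 0, 0, 0, -1],
  [0, 0, -14, 0, 0, 0, -1],
  [0, 0, -24, 0, 0, 0, -1],
  [0, 0, -34, 0, 0, 0, -1],
  [0, 0, -40, 0, 0, 0, -1],
  [0, 0, -40, 0, 0, 0, -1],
])

```text
time: 19.55
position: [0.6082, -0.0958, 0.1115]
tool_rot: [1.0, 0.0, 0.001, 0.0]
ft_force: [1.3, -0.3, 0.2]
grip_width: 0.0534
```

Run:
```python
from rel import *
c=robot.camera("wrist");crop(c,180,150,480,420,2,"pics/w14.png")
rel([(.4645,-.015,.11)])
```

```text
t 19.6 p [607.8876 -95.7351 110.9316] yaw 0.02408366760480962 F [-0.5259  0.6009 -0.5932] grip 53.34
(0.4645, -0.015, 0.11) -> [-143.4  -80.8    0.7] [-0.  -0.1  0. ]
```

View pics/w14.png

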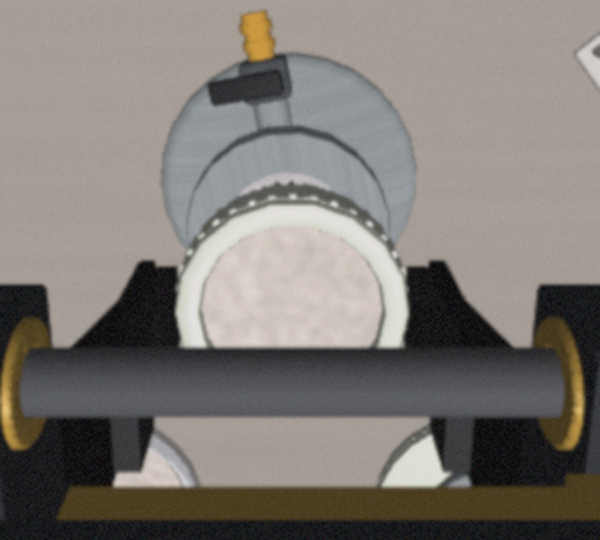

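Request:
carry_out([
  [-12, -7, 0, 0, 0, 0, -1],
  [-35, -20, 0, 0, 0, 0, -1],
  [-65, -37, 0, 0, 0, 0, -1],
  [-95, -54, 0, 0, 0, 0, -1],
  [-122, -69, 0, 0, 0, 0, -1],
  [-138, -78, 0, 0, 0, 0, -1],
  [-143.5, -81, 0, 0, 0, 0, -1],
  [-143.5, -81, 0, 0, 0, 0, -1],
])

```text
time: 20.6
position: [0.4642, -0.0146, 0.1108]
tool_rot: [1.0, 0.0, 0.001, 0.0]
ft_force: [0.9, -0.8, -0.7]
grip_width: 0.0532
```

Run:
```python
from rel import *
c=robot.camera("wrist");crop(c,180,120,480,420,2,"pics/w15.png")
rel([(.4645,-.015,.03)])
```

```text
t 20.65 p [465.0618 -15.0228 110.8305] yaw 0.026291342500800154 F [ 0.1058 -0.0186 -0.3615] grip 53.45
(0.4645, -0.015, 0.03) -> [-0.8 -0.1 80.8] [ 0.  -0.1  0. ]
```

View pics/w15.png

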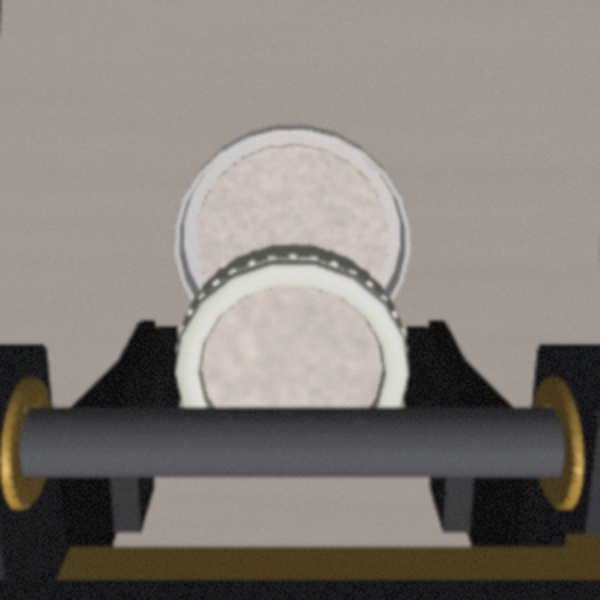

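Request:
carry_out([
  [-0.5, 0, 15, 0, 0, 0, -1],
  [-0.5, 0, 35, 0, 0, 0, -1],
  [-0.5, 0, 55, 0, 0, 0, -1],
  [-0.5, 0, 72, 0, 0, 0, -1],
  [-0.5, 0, 80, 0, 0, 0, -1],
  [-0.5, 0, 82, 0, 0, 0, -1],
  [-0.5, 0, 82, 0, 0, 0, -1],
])

```text
time: 21.52
position: [0.4652, -0.0152, 0.0291]
tool_rot: [1.0, 0.0, 0.002, 0.0]
ft_force: [0.6, 0.3, 0.3]
grip_width: 0.0537
```

Run:
```python
from rel import *
c=robot.camera("wrist");crop(c,180,120,480,420,2,"pics/w16.png")
rel([(.4645,-.015,.0165)])
```

```text
t 21.57 p [465.2583 -15.221   29.2389] yaw 0.024113982718403638 F [ 0.5166  0.091  -0.4747] grip 53.0
(0.4645, -0.015, 0.0165) -> [-0.8 -0.2 12.7] [ 0.  -0.2  0. ]
```

View pics/w16.png

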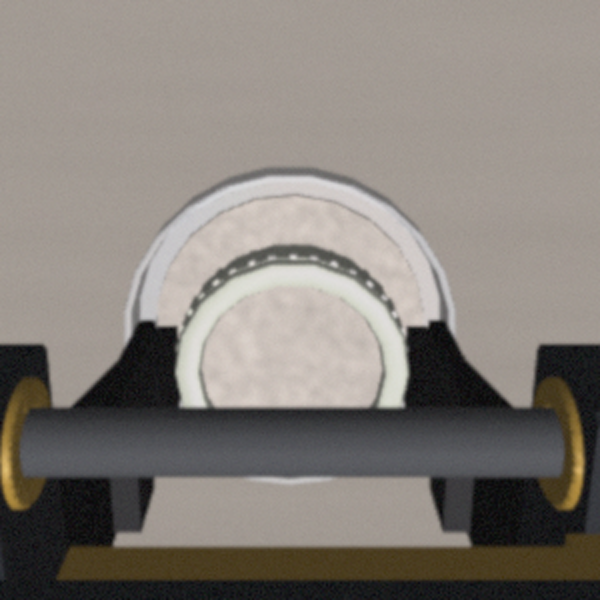

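Request:
carry_out([
  [-0.5, 0, 4, 0, -0.2, 0, -1],
  [-0.5, 0, 8, 0, -0.2, 0, -1],
  [-0.5, 0, 11, 0, -0.2, 0, -1],
  [-0.5, 0, 13, 0, -0.2, 0, -1],
  [-0.5, 0, 14, 0, -0.2, 0, -1],
  [-0.5, 0, 14, 0, -0.2, 0, -1],
])

```text
time: 22.32
position: [0.4647, -0.0152, 0.0151]
tool_rot: [1.0, 0.0, -0.0, 0.0]
ft_force: [-0.5, 0.9, -0.0]
grip_width: 0.0532
```

Request:
carry_out([
  [0, 0, 0.5, 0, 0, 0, -1],
  [0, 0, 1, 0, 0, 0, -1],
  [0, 0, 1, 0, 0, 0, -1],
])

```text
time: 22.7
position: [0.4647, -0.0152, 0.0141]
tool_rot: [1.0, 0.0, -0.0, 0.0]
ft_force: [-0.5, -0.3, -0.4]
grip_width: 0.0534
```

Request:
carry_out([
  [0, 0, 0.5, 0, 0, 0, -1],
  [0, 0, 0.8, 0, 0, 0, -1],
  [0, 0, 0.8, 0, 0, 0, -1],
])

```text
time: 23.08
position: [0.4648, -0.0152, 0.0136]
tool_rot: [1.0, 0.0, 0.0, 0.0]
ft_force: [0.1, -0.2, 3.2]
grip_width: 0.053
```

Contact at the expected height. Opening a little and rising.

Request:
carry_out([
  [0, 0, -0.2, 0, 0, 0, 0.32],
  [0, 0, -0.3, 0, 0, 0, 0.35],
  [0, 0, -0.3, 0, 0, 0, 0.38],
  [0, 0, -4, 0, 0, 0, 0.4],
  [0, 0, -15, 0, 0, 0, 0.5],
  [0, 0, -45, 0, 0, 0, 0.7],
  [0, 0, -90, 0, 0, 0, 1],
  [0, 0, -125, 0, 0, 0, 1],
])

```text
time: 24.08
position: [0.4649, -0.0152, 0.1408]
tool_rot: [1.0, 0.0, 0.001, 0.001]
ft_force: [0.5, -0.2, -0.7]
grip_width: 0.0837
```

Run:
```python
from rel import *
c=robot.camera("wrist");cv2.imwrite("pics/w17.png",c["pixels"][:,:,::-1])
rel([(.6075,-.0955,.1),(.6075,-.0955,.0525)])
```

```text
t 24.12 p [467.2853 -15.6005 144.3044] yaw 0.04736326989058734 F [1.3248 0.1058 1.788 ] grip 85.49
(0.6075, -0.0955, 0.1) -> [139.7  79.9  45.8] [ 0.2 -0.5  0. ]
(0.6075, -0.0955, 0.0525) -> [139.3  79.7  93.3] [ 0.2 -0.5  0. ]
```

View pics/w17.png

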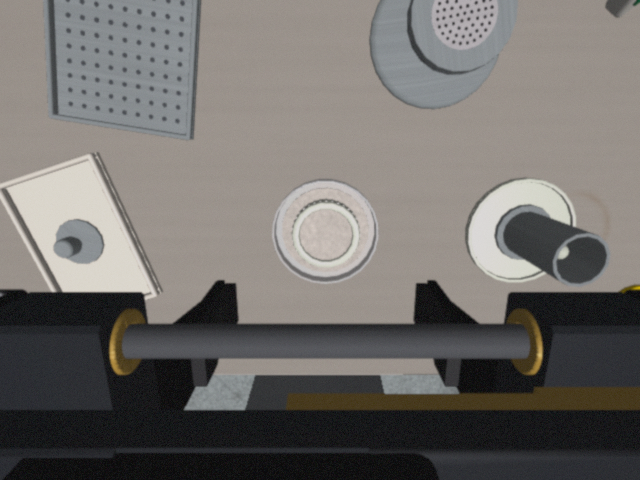

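Cassette lies central on the pad at (326,233); lid and funnel are undisturbed. Now the screen.

Request:
carry_out([
  [30, 17, 5, 0, 0, 0, 1],
  [65, 37, 15, 0, 0, 0, 1],
  [100, 57, 25, 0, 0, 0, 1],
  [128, 73, 35, 0, 0, 0, 1],
  [139, 80, 45, 0, 0, 0, 1],
  [139.5, 80, 62, 0, -0.5, 0, 1],
  [139.5, 80, 66, 0, -0.5, 0, 1],
  [139.5, 80, 66, 0, -0.5, 0, 1],
])

```text
time: 25.12
position: [0.606, -0.0947, 0.0792]
tool_rot: [1.0, 0.001, -0.001, 0.001]
ft_force: [0.8, -0.1, 0.6]
grip_width: 0.0869
```

Run:
```python
from rel import *
c=robot.camera("wrist");cv2.imwrite("pics/w18.png",c["pixels"][:,:,::-1])
rel([(.6075,-.0955,.0525)])
```

```text
t 25.18 p [606.5983 -94.973   79.7833] yaw 0.07920040337584879 F [ 0.3095  0.2428 -0.7495] grip 86.57
(0.6075, -0.0955, 0.0525) -> [ 0.9  0.5 27.3] [0.2 0.  0.1]
```

View pics/w18.png

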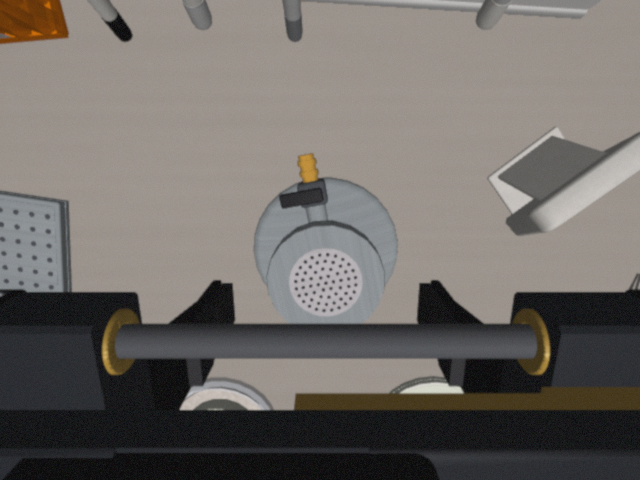

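Request:
carry_out([
  [1, 0.5, 10, 0.2, 0, 0, 1],
  [1, 0.5, 20, 0.2, 0, 0, 1],
  [1, 0.5, 26, 0.2, 0, 0, 1],
  [1, 0.5, 27, 0.2, 0, 0, 0.8],
  [1, 0.5, 27, 0.2, 0, 0, 0.6],
  [1, 0.5, 27, 0.2, 0, 0, -1],
  [1, 0.5, 27, 0.2, 0, 0, -1],
  [1, 0.5, 27, 0.2, 0, 0, -1],
], force=30)

```text
time: 26.18
position: [0.6078, -0.0956, 0.0531]
tool_rot: [1.0, 0.001, -0.0, -0.0]
ft_force: [0.4, 0.7, 0.5]
grip_width: 0.0612
```

Run:
```python
from rel import *
c=robot.camera("wrist");crop(c,150,150,500,420,2,"pics/w19.png")
rel([])
```

```text
t 26.23 p [607.7717 -95.5864  53.0768] yaw 0.07626183668204954 F [0.9708 0.6325 1.2489] grip 60.57
```

View pics/w19.png

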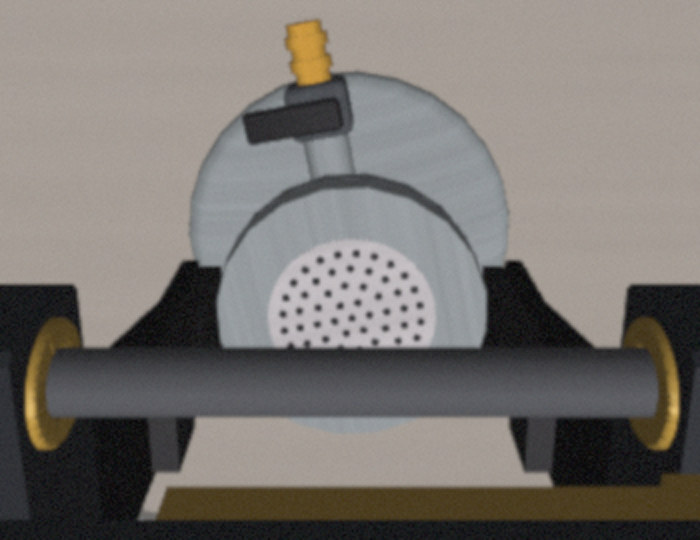

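Request:
carry_out([
  [0, 0, -2, 0, 0, 0, -1],
  [0, 0, -5, 0, 0, 0, -1],
  [0, 0, -12, 0, 0, 0, -1],
  [0, 0, -25, 0, 0, 0, -1],
  [0, 0, -42, 0, 0, 0, -1],
  [0, 0, -55, 0, 0, 0, -1],
  [0, 0, -55, 0, 0, 0, -1],
])

```text
time: 27.1
position: [0.6089, -0.096, 0.11]
tool_rot: [1.0, 0.001, 0.002, 0.0]
ft_force: [-0.2, -0.3, -1.5]
grip_width: 0.0611
```

Run:
```python
from rel import *
c=robot.camera("wrist");crop(c,150,150,500,420,2,"pics/w20.png")
rel([(.596,.130,.108)])
```

```text
t 27.15 p [608.2129 -95.7576 109.0512] yaw 0.07718467637729307 F [-0.6195  0.0519 -0.7976] grip 60.83
(0.596, 0.13, 0.108) -> [ -11.9 -225.8    1.1] [-0.  -0.1  0.1]
```

View pics/w20.png

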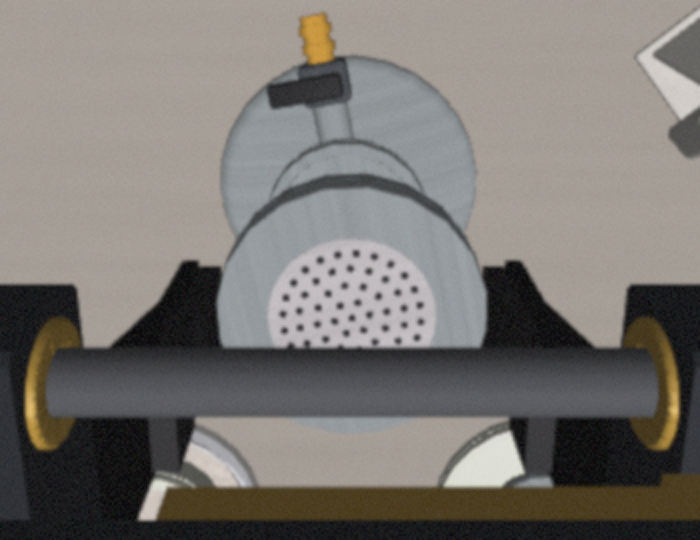

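Request:
carry_out([
  [-1, -15, 0, 0, 0, 0, -1],
  [-3, -45, 0, 0, 0, 0, -1],
  [-5, -85, 0, 0, 0, 0, -1],
  [-7, -125, 0, 0, 0, 0, -1],
  [-9, -165, 0, 0, 0, 0, -1],
  [-11, -200, 0, 0, 0, 0, -1],
  [-12, -220, 0, 0, 0, 0, -1],
  [-12, -226, 0, 0, 0, 0, -1],
])

```text
time: 28.15
position: [0.5953, 0.1316, 0.1086]
tool_rot: [1.0, 0.002, 0.0, 0.0]
ft_force: [-0.3, -0.3, -0.7]
grip_width: 0.0613
```

Run:
```python
from rel import *
c=robot.camera("wrist");cv2.imwrite("pics/w21.png",c["pixels"][:,:,::-1])
rel([(.596,.130,.03)])
# predicted px of tray corners
```

```text
t 28.2 p [595.5722 131.3511 108.7578] yaw 0.15705777451244426 F [-0.7434 -0.178  -1.2981] grip 60.84
(0.596, 0.13, 0.03) -> [ 0.4  1.4 78.8] [-0.  -0.1  0.2]
```

View pics/w21.png

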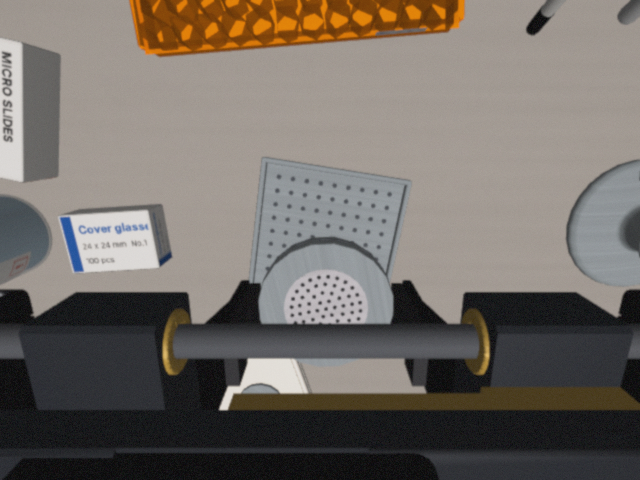

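Request:
carry_out([
  [0.5, 1, 15, 0, 0, 0, -1],
  [0.5, 1.5, 35, 0, 0, 0, -1],
  [0.5, 1.5, 55, 0, 0, 0, -1],
  [0.5, 1.5, 70, 0, 0, 0, -1],
  [0.5, 1.5, 78, 0, 0, 0, -1],
  [0.5, 1.5, 80, 0, 0, 0, -1],
  [0.5, 1.5, 80, 0, 0, 0, -1],
])

```text
time: 29.08
position: [0.5966, 0.1298, 0.029]
tool_rot: [1.0, 0.001, 0.001, -0.0]
ft_force: [-0.2, -0.2, -1.0]
grip_width: 0.0608
```

Run:
```python
from rel import *
c=robot.camera("wrist");crop(c,150,150,500,420,2,"pics/w22.png")
rel([(.596,.130,.0145)])
```

```text
t 29.12 p [596.6455 129.886   29.2969] yaw 0.15440335052613208 F [ 0.5001  0.3126 -0.8278] grip 61.28
(0.596, 0.13, 0.0145) -> [-0.7 -0.1 14.8] [-0.  -0.1  0.2]
```

View pics/w22.png

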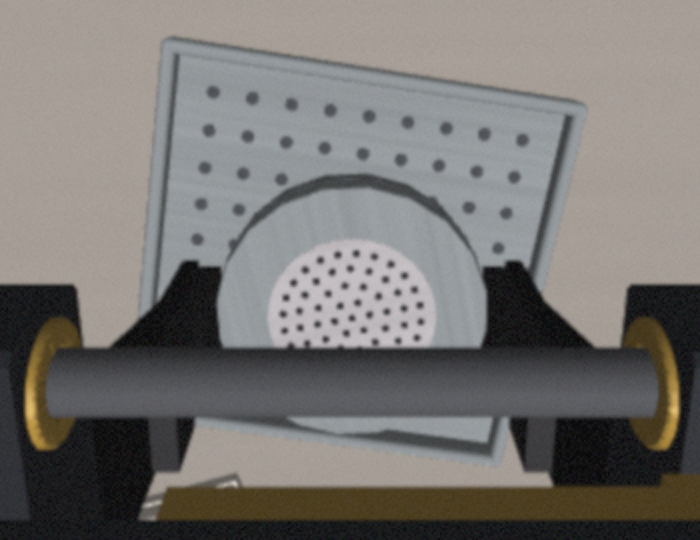

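Run:
```python
from rel import *
c=robot.camera("wrist")
A=onz(c,150+165/2,150+40/2,.011);B=onz(c,150+497/2,150+462/2,.011);C=onz(c,150+583/2,150+103/2,.011)
print(A,B,C,(A+B)/2,np.linalg.norm(A-C),np.linalg.norm(C-B))
# screen top centre: perforated disc centre
print("screen", onz(c,150+353/2,150+310/2,.0373), onz(c,150+352/2,150+305/2,.0373))
rel([(.596,.130,.0145)])
```

```text
[0.6558 0.1734 0.011 ] [0.5397 0.0881 0.011 ] [0.641 0.073 0.011] [0.5978 0.1308 0.011 ] 0.10151826929655174 0.10244752639054028
screen [0.5985 0.1287 0.0373] [0.5997 0.1289 0.0373]
t 29.18 p [596.705  129.9251  29.441 ] yaw 0.16027273828740696 F [ 0.1948  0.139  -0.7939] grip 61.02
(0.596, 0.13, 0.0145) -> [-0.7 -0.1 14.9] [-0.  -0.1  0.2]
```

Screen and tray centres agree within about 2 mm. Lowering.

Request:
carry_out([
  [0, -1, 5, 0, 0, 0, -1],
  [0, -1, 9, 0, 0, 0, -1],
  [0, -1, 12, 0, 0, 0, -1],
  [0, -1, 14, 0, 0, 0, -1],
  [0, -1, 14.5, 0, 0, 0, -1],
  [0, -1, 14.5, 0, 0, 0, -1],
])

```text
time: 29.92
position: [0.5968, 0.1309, 0.0149]
tool_rot: [1.0, 0.001, 0.001, -0.0]
ft_force: [-0.1, 0.6, -1.7]
grip_width: 0.0611
```

Request:
carry_out([
  [0, 0, 0.5, 0, 0, 0, -1],
  [0, 0, 1, 0, 0, 0, -1],
  [0, 0, 1, 0, 0, 0, -1],
])

```text
time: 30.3
position: [0.5968, 0.1309, 0.0139]
tool_rot: [1.0, 0.001, 0.001, -0.0]
ft_force: [-0.9, 1.2, -1.1]
grip_width: 0.0609
```

Request:
carry_out([
  [0, 0, 0.4, 0, 0, 0, -1],
  [0, 0, 0.8, 0, 0, 0, -1],
  [0, 0, 0.8, 0, 0, 0, -1],
])

```text
time: 30.68
position: [0.5968, 0.1309, 0.0131]
tool_rot: [1.0, 0.001, 0.001, -0.0]
ft_force: [0.1, -0.0, -1.6]
grip_width: 0.061
```

Request:
carry_out([
  [0, 0, 0.3, 0, 0, 0, -1],
  [0, 0, 0.6, 0, 0, 0, -1],
  [0, 0, 0.6, 0, 0, 0, -1],
])

```text
time: 31.05
position: [0.5968, 0.1309, 0.013]
tool_rot: [1.0, 0.001, 0.001, -0.0]
ft_force: [-1.9, -0.9, 4.1]
grip_width: 0.0609
```

Contact. Releasing and rising.

Request:
carry_out([
  [0, 0, -0.2, 0, 0, 0, 0.5],
  [0, 0, -0.3, 0, 0, 0, 0.52],
  [0, 0, -0.3, 0, 0, 0, 0.54],
  [0, 0, -4, 0, 0, 0, 0.56],
  [0, 0, -15, 0, 0, 0, 0.6],
  [0, 0, -45, 0, 0, 0, 0.7],
  [0, 0, -90, 0, 0, 0, 0.8],
  [0, 0, -140, 0, 0, 0, 0.8],
])

```text
time: 32.05
position: [0.5961, 0.1308, 0.1546]
tool_rot: [1.0, 0.001, 0.001, -0.0]
ft_force: [0.4, -0.0, -0.3]
grip_width: 0.0778
```

Run:
```python
from rel import *
c=robot.camera("wrist");cv2.imwrite("pics/w23.png",c["pixels"][:,:,::-1])
rel([(.49,.0,.28),(.44,-.02,.28),(.43,-.02,.28)])
```

```text
t 32.1 p [600.6503 131.2664 162.1591] yaw 0.1803175906144558 F [ 1.6353 -0.5134  3.7022] grip 77.77
(0.49, 0.0, 0.28) -> [-109.2  130.8 -119.7] [-0.  -0.9  0.2]
(0.44, -0.02, 0.28) -> [-159.3  150.7 -120.4] [-0.  -0.9  0.2]
(0.43, -0.02, 0.28) -> [-169.3  150.7 -120.6] [-0.  -0.9  0.2]
```

View pics/w23.png

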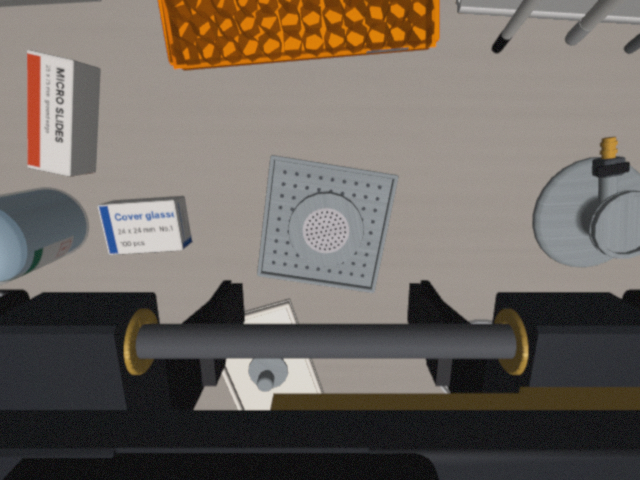

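Screen sits flat in the tray at (326,231). I'll back off for an overview.

Request:
carry_out([
  [-15, 18, -30, 0, 0, 0, 0.8],
  [-40, 45, -60, 0, 0, 0, 0.8],
  [-70, 75, -90, 0, 0, 0, 0.8],
  [-100, 105, -110, 0, 0, 0, 0.8],
  [-130, 130, -118, 0, 0, 0, 0.8],
  [-155, 148, -120, 0, 0, 0, 0.8],
  [-165, 151, -120, 0, -0.9, 0, 0.8],
  [-165, 151, -120, 0, -0.9, 0, 0.8],
])

```text
time: 33.1
position: [0.4345, -0.0202, 0.2798]
tool_rot: [1.0, 0.001, 0.001, -0.0]
ft_force: [0.1, 0.2, -0.5]
grip_width: 0.078
```

Run:
```python
from rel import *
c=robot.camera("wrist");cv2.imwrite("pics/w24.png",c["pixels"][:,:,::-1])
t=robot.camera("top");crop(t,120,150,480,350,2.2,"pics/t24.png")
rel([])
```

```text
t 33.2 p [435.2397 -20.0149 279.5827] yaw 0.2076198164771546 F [-1.2521  0.9897  0.3359] grip 78.12
```

View pics/w24.png

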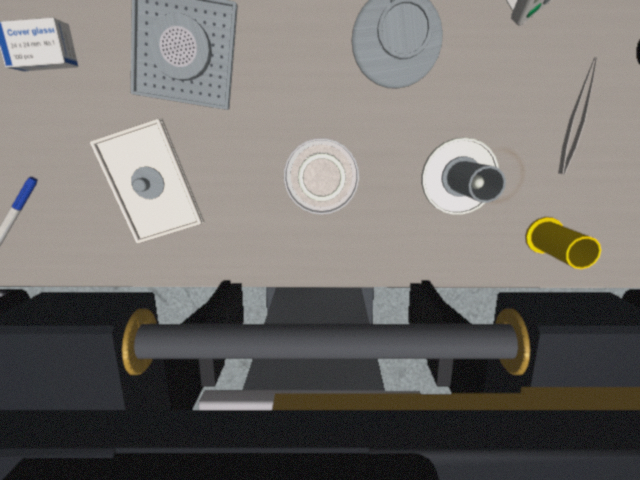

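View pics/t24.png

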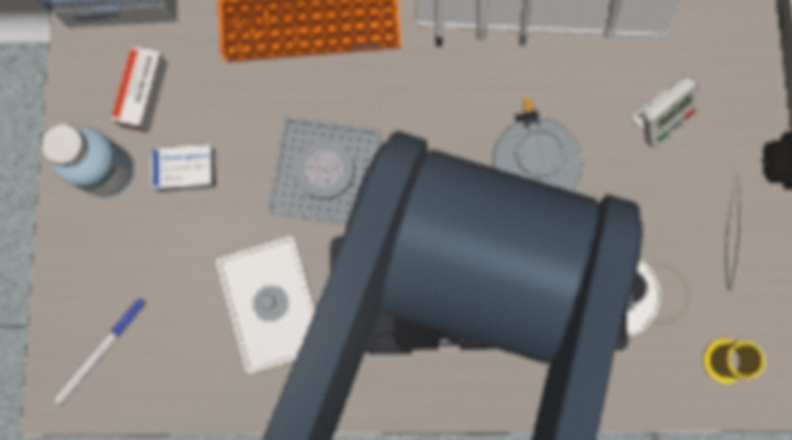

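All four pieces stand in place. The carton at (203,226) and the timer at (424,201) in full top-view pixels are where they were at the start. Handing in.

```bash
python3 -c "
from rig import robot
print(robot.hand_in())"
```

```text
the job is handed in; nothing more can be done
None
```

The filter holder is taken down, with each piece kept upright, and the job is handed in at about 33 s of the 120 s allowed. In order, the lid went into the oblong dish, the funnel over the peg, the cassette onto the pad in the Petri dish and the screen into the soaking tray.

- **Placement:** I lowered each piece until I measured contact and only then released it. The last wrist picture shows all four upright in their places; they look flat, though flatness was judged by eye. The screen and tray centres agreed within about 2 mm.
- **Bystanders:** the carton and the timer are at the same top-view pixels as at the start. The gripper is open and clear of everything.
- **Forces:** the highest wrist force I read was about 10 N, while setting the funnel down.
- **What disagreed:** the lid touched down about 4 mm lower than I worked out from its nominal height. It may have sat differently in the fingers, but it looked upright once released. The top and wrist cameras differed by about 2–3 mm, which I averaged for the targets.

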